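Close the control box and dock its power pack

TASK

Close up the control box on the bench: fit every loose cover panel into the bay marked with the colour of its grip bar, tilting it to hook its near edge under the lip and then lowering the far edge until it lies flat on its seats, and put the orange key cap over the brass stud in front, turned so that it drops right down. Only when the cap and all the panels that are there are on, slide the black power pack along the bench, without lifting it, into the yellow outline beside the box, square and right up against the stop bar. Leave the tin and the two jars where they are.

Things in the scene. Friction and masses are not known exactly. Their poses are not given: they have to be found in the camera images.
- grip_red (a point): Loose cover panel with red grip bar: aluminium plate 90 x 60 x 5 mm (own x, y, z), 70 g, same both ways round, with an upright red bar across its middle, 10 mm thick (x), 36 mm long (y), its top 39 mm above the underside. The point is in the bar, central, 20 mm above the underside; z points up out of the plate. None when absent.
- grip_yellow (a point): Loose cover panel with yellow grip bar: aluminium plate 90 x 60 x 5 mm (own x, y, z), 70 g, same both ways round, with an upright yellow bar across its middle, 10 mm thick (x), 36 mm long (y), its top 39 mm above the underside. The point is in the bar, central, 20 mm above the underside; z points up out of the plate. None when absent.
- grip_blue (a point): Loose cover panel with blue grip bar: aluminium plate 90 x 60 x 5 mm (own x, y, z), 70 g, same both ways round, with an upright blue bar across its middle, 10 mm thick (x), 36 mm long (y), its top 39 mm above the underside. The point is in the bar, central, 20 mm above the underside; z points up out of the plate. None when absent.
- bay_red (a point): Fixed point over the left-hand (box +y) bay of the control box, marked with red strips on lip and far wall: where the point of the red panel lies when that panel is seated, 20 mm above the seats on which the plate rests. Axes are the box's own: x from the robot's side to the far side, z up. Side walls at y +-33 mm, tops 5 mm above the seats.
- bay_yellow (a point): Fixed point over the middle bay of the control box, marked with yellow strips on lip and far wall: where the point of the yellow panel lies when that panel is seated, 20 mm above the seats on which the plate rests. Axes are the box's own: x from the robot's side to the far side, z up. Side walls at y +-33 mm, tops 5 mm above the seats.
- bay_blue (a point): Fixed point over the right-hand (box -y) bay of the control box, marked with blue strips on lip and far wall: where the point of the blue panel lies when that panel is seated, 20 mm above the seats on which the plate rests. Axes are the box's own: x from the robot's side to the far side, z up. Side walls at y +-33 mm, tops 5 mm above the seats.
- control_box: Fixed grey box, 108 x 214 x 55 mm, origin under its centre, three bays. Seats 40 mm up, 10 mm wide at near and far wall, open between. Inner faces of near and far wall at x -48 and +48. On the near wall a lip reaches in to x -38, underside 51, top 55 mm up; far wall top 45 mm up. The mouth is 86 mm, the plate 90: it goes in only tilted, near edge under the lip, then far edge lowered.
- cap (a point): Orange key cap, loose, standing on its rim: 30 x 42 x 52 mm (own x, y, z), 50 g; block 18 mm tall, hollow from below (hollow 18 x 30 mm in x, y, 14 mm deep), with a grip bar on top, 10 mm thick (x), 30 mm long (y), 34 mm tall. The point is in the bar, central, 33 mm above the rim. Same both ways round.
- stud (a point): Fixed point over the brass keyed stud on a low block at the robot's side of the box: where the cap's point lies when the cap is right down, its rim on the block; axes are the box's. The block's top is 33 mm below this point (14 mm above the bench, 44 x 52 mm); the stud on it is 14 x 26 mm (x, y) and 12 mm tall: the cap drops over it only when turned in line, 2 mm play a side.
- pack (a point): Power pack: loose black mains-adapter brick 50 x 95 x 30 mm (own x, y, z), 0.15 to 0.3 kg, flat on the bench; the point is its centre, 15 mm up. Its long axis is y; either end may face the stop.
- dock (a point): Dock: yellow outline (110 x 65 mm, flat paint) on the bench at the box's left (+y) side. Fixed point where the docked pack's centre lies; axes are the box's; the pack's long axis then lies along x. The grey stop bar with brass contacts is at the far end (face at x +47.5 mm, 64 mm wide, 28 mm tall); the box's side wall is 35 mm off on the -y side; the near and +y sides are open.
- tin (a point): Small red rivet tin, 42 x 60 x 34 mm, bystander; the point is its centre.
- jar_grey (a point): Jar with grey contents and a white lid, 52 mm across, 66 mm tall, bystander; centre.
- jar_clear (a point): Jar with pale contents and a white lid, 47 mm across, 58 mm tall, bystander; centre.
Things that resemble listed ones, but are neither listed nor needed, are in the scene too. Leave any purple look-alike of the part that bears grip_yellow alone.

How it is judged:
By the outcome, as a careful person would: the job done as asked, in the order asked, and still so for the second after the job is handed in, with the robot touching nothing.
Of panel_red, panel_yellow, panel_blue only 2 to 3 are there at a start; the rules pass over those that are not, and their reading is None.
At some moment in a run one of power_pack, key_cap, panel_red, panel_yellow, panel_blue may be knocked a few centimetres aside while the robot is not near it.
Once in a run the grip may slacken for a moment while it holds something.
It also fails if it takes over 210 s, if anything falls off the work surface, if the arm or the gripper's body presses on something with over 40 N, if the wrist force passes 120 N, or if a joint passes its speed limit or range.

ROBOT

A 7-joint arm with a two-finger parallel gripper is mounted at the origin on a cart in front of the work surface, level with it; the furniture and walls round the work are solid. World frame = base frame: x ahead of the robot, y to its left, z up, the work surface at z = 0. Lengths are in m, angles in rad, forces in N, time in s.
With the tool pointing down it reaches from about 0.425 to 0.825 m from the base axis. Payload 3.6 kg.
Tool frame: the origin (TCP) lies midway between the tips of the shut fingers; the grasp point (between the pads) lies grip_depth behind it (grip_depth is the distance from the TCP to the grasp point, in m); z points along the fingers, y is the direction in which the jaws open and shut (so a half turn about z gives the same grasp; the last joint's range is limited). The gripper opens to 85 mm and grips with 20 to 120 N. Pads are 22 mm wide; open, the fingers measure 114 mm over their backs; the gripper's body (76 mm by 85 mm) begins 54 mm behind the grasp point. The pads swing forward as they close: fully open they stand 13 mm farther back than shut.
Start: joints at [-1.23, 0.615, -0.013, 1.423, 0.008, 1.103, -0.04], TCP at [0.234, 0.607, 0.231] pointing down, gripper open.
Joint ranges: [-3.12, 3.12], [-0.3, 2.06], [-1.34, 1.32], [0.26, 2.42], [-1.36, 4.5], [0.01, 1.98], [-2.84, 2.84]. Speed limits (rad/s): [2.79, 2.79, 3.14, 3.14, 3.14, 3.14, 3.14].

INTERFACE

Orientations are given as a unit quaternion [x, y, z, w].
In Python, from rig import * gives the robot as it stands.
- The arm moves only by the tool move_arm, never from a script. Its argument "increments" is a list of rows, each a list of 6 numbers: the shift along the tool's x, y, z in m, then the turn, a rotation vector about the tool's x, y, z in degrees. A call has 1 to 10 rows; each row shifts and turns the commanded pose from where the row before left it, along the tool's axes as they then stand; what a row does not reach is not made up. A row lasts 1/8 s, in which the tool goes at most 62.5 mm and 10.7 degrees, less where a joint would pass 70% of its speed; a pose out of reach is approached as far as the arm can. A call is refused whole if a number of a shift passes 0.0625 or a number of a turn 10.7, either way. A call with a gripper value outside its range is refused whole. "claw" is the opening in per cent of the stroke, from 0 (shut) to 100 (fully open), set as the call begins (left out, the last holds). The fingers move at their own pace and stop on an object; "newtons" is the grip in N (left out, the last holds). Time passes only in rows, so rows that do not move let the fingers close. It gives the time, the measured TCP pose, the force and the opening at its end, in the units of the state.
- get_obs(): the state, without advancing time (a new reading comes with each control period).
- snapshot(name): name is "scene" or "top"; returns a dict with "image" (420x560x3 uint8, red, green, blue), "mtx" (3x3 intrinsics, pixels), "world_from_camera" (4x4, takes a point from camera to world coordinates). Camera axes: x right, y down, z forward; pixel columns grow to the right and rows downward; lengths in m; the calibration is good to about 2 mm. A picture is of the moment at which its call begins. There is no depth.
- close_job(): hands the job in, once; it reports no verdict.
The state is a dict: "time": time; "joint_positions": joint angles; "dq": joint speeds; "joint_torque": joint torques, N m; "ee_pos": TCP position; "ee_rot": TCP orientation; "force": force on the tool from outside, world axes, zero at the start; "wrist_torque": the same for the moment, N m; "finger_gap": finger opening in m.
Only numpy, scipy, OpenCV 4.12 (cv2) and the standard library are available. Lean on these libraries where they do the work, as an engineer would, in place of code of your own. Each camera call takes 0.05 s, during which the arm holds its last target.

## Working session

There is one attempt and no reset: what is moved stays moved. The work goes in short steps, Python scripts to look and compute and a tool call to move; the robot and the scene stay as the last step left them, time stands still between calls to the robot, and variables do not carry over. Pictures are saved under pics/ and viewed, and the job is handed in when it is done.

Besides the shell and the picture viewer there is one more tool, called after "Emit:" as a command line: name --pt "numbers of a row" for each row, then --argument value for the rest. move_arm: Moves the arm, as the interface text tells. Its arguments: {"type":"object","properties":{"increments":{"type":"array","items":{"type":"array","items":{"type":"number"}}},"claw":{"type":"number"},"newtons":{"type":"number"}},"required":["increments"]}

```bash
ls; mkdir -p pics; python3 - <<'E'
from rig import *
import cv2
o=get_obs()
for k,v in o.items(): print(k,v)
for n in("scene","top"):
    s=snapshot(n); cv2.imwrite(f"pics/{n}0.png",s["image"][:,:,::-1]); print(s["mtx"],s["world_from_camera"])
E
```

```text
pics
time 0.0
joint_positions [-1.22947633  0.6159449  -0.01261124  1.42492689  0.00810319  1.10342675
 -0.04039129]
dq [ 6.34442542e-04  1.09006625e-03  7.86679978e-04 -7.31715133e-04
  3.28895938e-05 -4.45829348e-04  1.03135067e-03]
joint_torque [-5.25861178e-04 -4.69212985e+01  2.58805063e-01 -1.71035367e+01
  9.84231272e-03  9.73156770e-03  4.41450695e-06]
ee_pos [0.23344114 0.60579166 0.23011225]
ee_rot [ 1.82839135e-01  9.83141947e-01 -1.30942269e-03 -2.20160420e-04]
force [-1.31283544  0.12155867  0.74253392]
wrist_torque [ 0.00758972 -0.00730187 -0.00503355]
finger_gap 0.08501762346442768
[[389.34074615   0.         284.43278531]
 [  0.         389.34074615 203.7170787 ]
 [  0.           0.           1.        ]] [[-0.87039142 -0.34702121  0.3492779   0.14306139]
 [-0.49220027  0.59517046 -0.63522518  1.16578749]
 [ 0.01255672 -0.72480922 -0.68883519  0.94328285]
 [ 0.          0.          0.          1.        ]]
[[523.73122017   0.         279.81020132]
 [  0.         523.73122017 217.64130896]
 [  0.           0.           1.        ]] [[-1.13769938e-02 -9.89524957e-01  1.43912905e-01  3.87978483e-01]
 [-9.99935265e-01  1.12829940e-02 -1.46931344e-03  3.64540282e-01]
 [-1.69846134e-04 -1.43920306e-01 -9.89589267e-01  1.39259450e+00]
 [ 0.00000000e+00  0.00000000e+00  0.00000000e+00  1.00000000e+00]]
```

View pics/scene0.png

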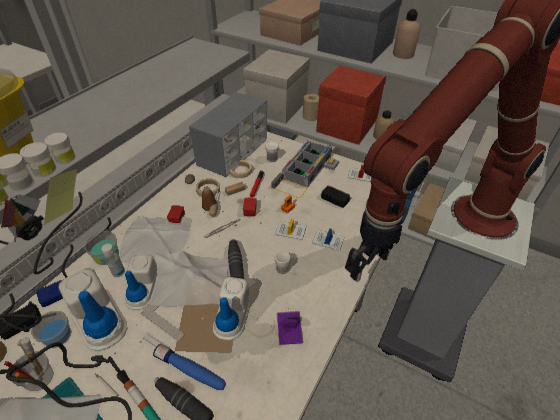

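View pics/top0.png

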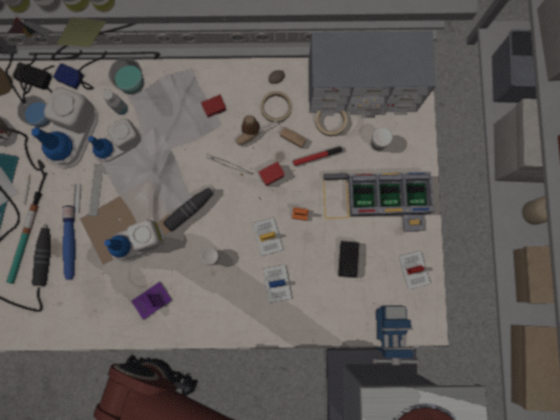

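```bash
cat > h.py <<'E'
from rig import *
import cv2, numpy as np
from scipy.spatial.transform import Rotation as R
_s={}
def snap(n,save=None):
    s=snapshot(n); _s[n]=s
    if save: cv2.imwrite(f"pics/{save}.png",s["image"][:,:,::-1])
    return s
def ray(s,px,z):
    T=s["world_from_camera"]; d=T[:3,:3]@np.linalg.solve(s["mtx"],[px[0],px[1],1.0]); o=T[:3,3]
    return o+d*(z-o[2])/d[2]
def proj(s,P):
    T=s["world_from_camera"]; c=T[:3,:3].T@(np.asarray(P,float)-T[:3,3]); p=s["mtx"]@c; return p[:2]/p[2]
def crop(s,x0,y0,x1,y1,f,name):
    im=s["image"][y0:y1,x0:x1,::-1]; im=cv2.resize(im,None,fx=f,fy=f,interpolation=cv2.INTER_CUBIC); cv2.imwrite(f"pics/{name}.png",im)
E
python3 - <<'E'
from h import *
s=snap("top"); crop(s,240,150,440,300,4,"c_top0"); 
s2=snap("scene"); crop(s2,240,130,400,260,5,"c_sc0")
print(proj(s,[0,0,0]))
E
```

```text
[425.97351737 447.36768246]
```

View pics/c_top0.png

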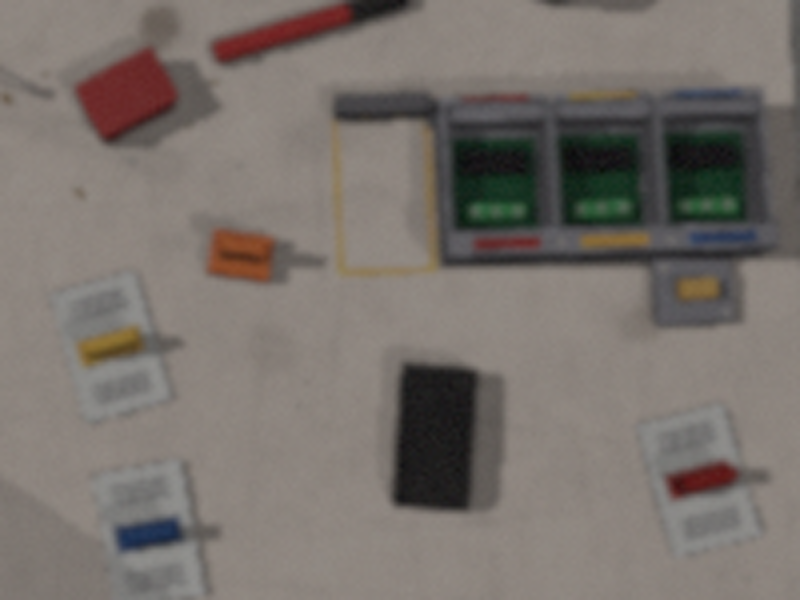

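View pics/c_sc0.png

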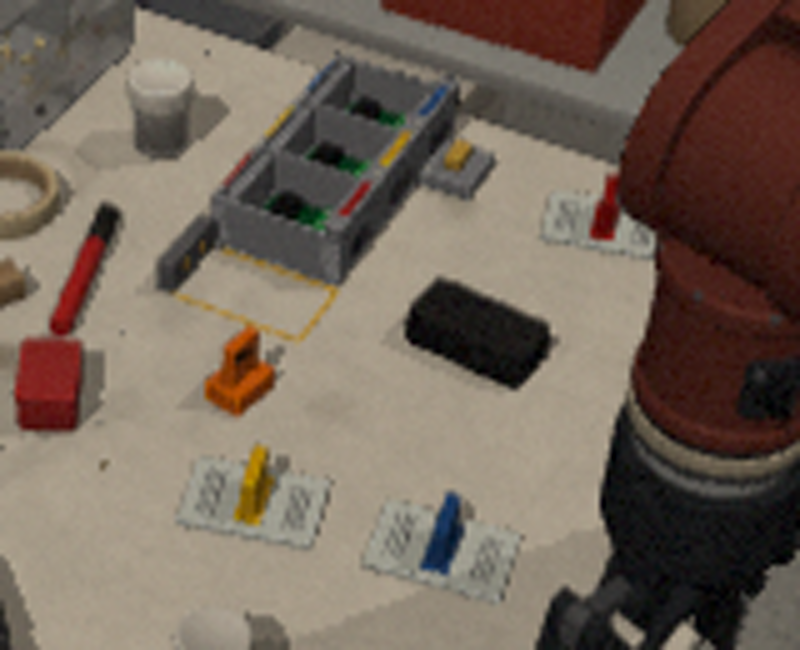

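```bash
python3 - <<'E'
from h import *
for n in("top","scene"):
    s=snap(n); hsv=cv2.cvtColor(s["image"],cv2.COLOR_RGB2HSV); H,S,V=cv2.split(hsv)
    for c,m in dict(red=((H<5)|(H>174)),orange=(H>=5)&(H<15),yellow=(H>=16)&(H<30),blue=(H>105)&(H<122)).items():
        m=(m&(S>(135 if c!='orange' else 170))&(V>60)).astype(np.uint8)
        x0,y0,x1,y1=(240,150,440,300) if n=="top" else (240,130,400,260)
        k=np.zeros_like(m);k[y0:y1,x0:x1]=1
        N,L,st,ce=cv2.connectedComponentsWithStats(m*k)
        for i in range(1,N):
            if st[i,4]>=8:
                r=cv2.minAreaRect(np.argwhere(L==i)[:,::-1].astype(np.float32))
                print(n,c,st[i],ce[i].round(2),np.round(r[1],1),round(r[2],1), ray(s,ce[i],.039)[:2].round(4))
s=snap("top")
crop(s,320,160,440,240,6,"c_box")
crop(s,250,210,310,310,6,"c_pl")
crop(s,330,230,440,300,7,"c_pr")
E
```

```text
top red [294 152  34  13 144] [310.38 157.73] [ 4.2 34.5] 72.6 [0.7447 0.2795]
top red [260 163  23  21 294] [271.46 173.27] [14.3 20.6] 63.4 [0.7036 0.3833]
top red [408 267  16   7  65] [415.05 269.49] [ 4.3 15.5] 77.5 [0.446  0.0159]
top orange [294 209  13  10 103] [299.94 213.5 ] [12.2  8.6] 8.1 [0.5952 0.3098]
top yellow [387 209  14   2  19] [394.16 209.63] [ 1. 13.] 90.0 [0.6026 0.063 ]
top yellow [261 233  14   7  60] [267.38 235.87] [ 4.1 13.8] 76.0 [0.5373 0.3954]
top blue [271 281  13   5  42] [276.9  283.12] [ 3.1 12.3] 80.5 [0.4152 0.3719]
scene red [325 130  26  11  79] [338.94 133.8 ] [26.5  8.9] 17.4 [ 0.6135 -0.1511]
scene red [351 130  14   7  25] [356.16 132.36] [ 4.1 13.4] 59.0 [ 0.5555 -0.1979]
scene red [383 130   8  10  27] [386.52 133.96] [6.4 8.5] 45.0 [ 0.4412 -0.2515]
scene red [356 132   8   7  13] [359.38 135.  ] [2.1 8.5] 45.0 [ 0.5365 -0.1862]
scene red [375 137   8  10  26] [379.65 141.96] [ 5.4 10.7] 26.6 [ 0.4464 -0.1808]
scene red [352 138   4   5  11] [353. 140.] [3. 4.] 0.0 [ 0.5455 -0.1386]
scene red [356 139   6   5  10] [358.6 141.2] [2.6 5.4]
[... 1281 characters left out ...]
3.33] [6.4 4.2] 45.0 [ 0.4067 -0.0398]
scene orange [394 160   6   4   9] [396.33 161.56] [4.9 1.8] 26.6 [ 0.3468 -0.0878]
scene orange [375 178   5   6   9] [376.78 180.56] [6.4 1.7] 56.3 [0.3731 0.058 ]
scene orange [281 195  14  18 129] [287.51 204.81] [11.3 15.6] 45.0 [0.59   0.3313]
scene yellow [316 156   6   7  14] [318.79 159.21] [1.4 7.8] 45.0 [0.6097 0.0495]
scene yellow [329 158   5   6  22] [331.   160.64] [5. 4.] 90.0 [0.5654 0.0339]
scene yellow [300 187   7  11  13] [303.69 191.54] [ 1.8 11.6] 26.6 [0.5739 0.2443]
scene yellow [287 219   8  16  74] [290.43 227.3 ] [ 5.6 15.3] 14.0 [0.5317 0.4168]
scene blue [325 229   7  15  42] [327.86 236.79] [ 4.1 14.7] 10.3 [0.412  0.3936]
```

View pics/c_box.png

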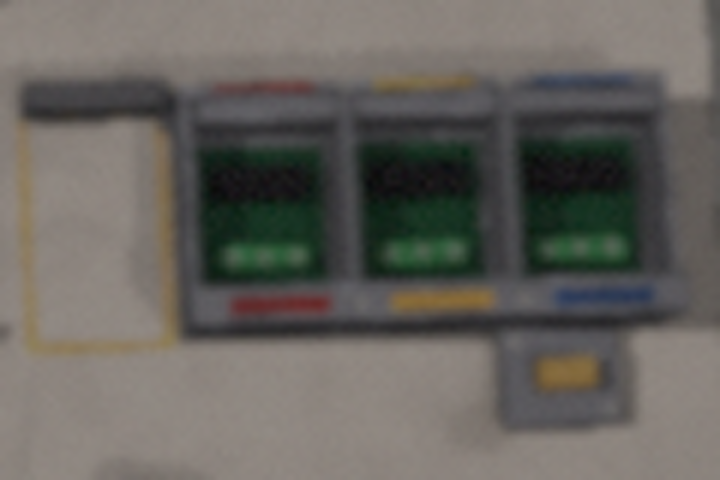

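View pics/c_pl.png

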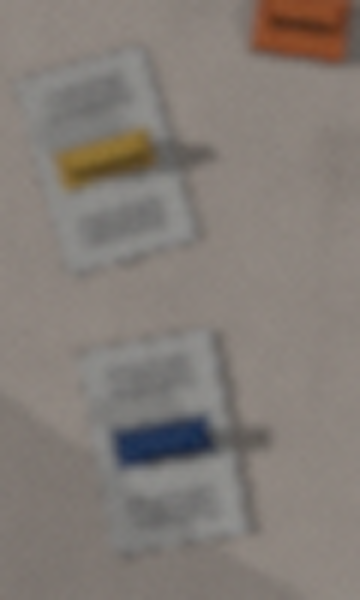

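View pics/c_pr.png

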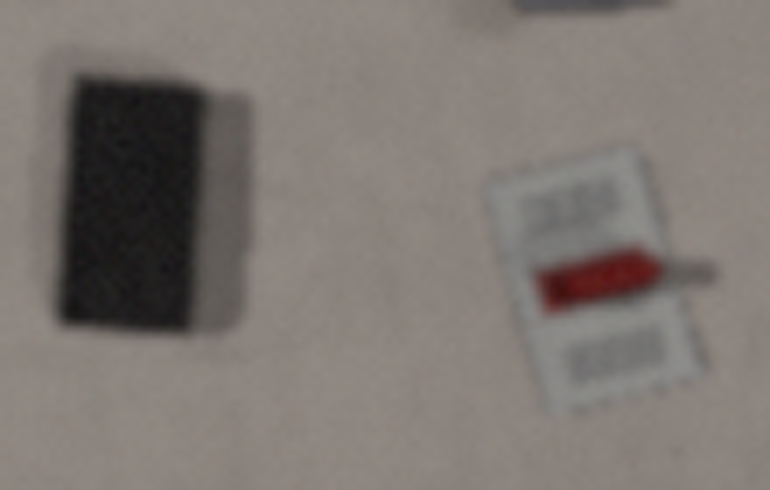

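```bash
python3 - <<'E'
from h import *
s=snap("top")
def P(u,v,z,x0=320,y0=160,f=6): return ray(s,(x0+(u+.5)/f-.5,y0+(v+.5)/f-.5),z)[:2].round(4)
for c,u,v,u2,v2 in(("r",281,304,265,87),("y",443,299,424,82),("b",605,295,583,80)):
    a=P(u,v,.055);b=P(u2,v2,.045); d=b-a; print(c,a,b,np.hypot(*d),np.degrees(np.arctan2(d[1],d[0])))
print("lip inner",P(443,276,.055),"near outer top",P(443,318,.055),"bottom",P(443,337,0),"far outer",P(424,76,.045))
print("left near top",P(188,321,.055),"right",P(683,310,.055),"left far",P(178,86,.045),"right far",P(662,73,.045))
print("stud",P(568,373,.026),"block",P(500,427,.014),P(632,420,.014),P(627,333,.014),P(498,333,.014))
print("dock corners",P(31,349,0),P(168,343,0),P(22,122,0),P(157,120,0))
print("stop", P(24,85,.028),P(172,84,.028),P(24,114,.028),P(172,110,.028))
# plates
def Q(n,pts,z,x0,y0,f):
    p=np.array([P(u,v,z,x0,y0,f) for u,v in pts]); print(n,p.mean(0).round(4),[np.hypot(*(p[i]-p[i-1])).round(4) for i in range(4)],[np.degrees(np.arctan2(*(p[i]-p[i-1])[::-1])).round(1) for i in range(4)])
Q("yel",[(18,77),(138,46),(203,238),(78,274)],.005,250,210,6)
Q("yelbar",[(56,155),(146,131),(157,163),(68,188)],.039,250,210,6)
Q("blue",[(78,350),(217,328),(258,530),(117,556)],.005,250,210,6)
Q("bluebar",[(115,434),(207,417),(212,447),(121,466)],.039,250,210,6)
Q("red",[(487,183),(637,147),(710,374),(554,415)],.005,330,230,7)
Q("pack",[(77,76),(205,84),(190,333),(60,325)],.03,330,230,7)
Q("cap",[(215,229),(275,235),(270,281),(208,273)],.018,240,150,4)
E
```

```text
r [0.5993 0.1384] [0.6973 0.1403] 0.09801841663687491 1.1106973906794606
y [0.6006 0.0685] [0.6987 0.0705] 0.09812038524180382 1.1679478749866856
b [ 0.6016 -0.0015] [0.6988 0.0007] 0.09722489393154404 1.2965966754443874
lip inner [0.6107 0.068 ] near outer top [0.5924 0.0688] bottom [0.5922 0.057 ] far outer [0.7014 0.0704]
left near top [0.5923 0.1787] right [ 0.5947 -0.0347] left far [0.6982 0.1785] right far [ 0.7016 -0.0341]
stud [0.5717 0.0086] block [0.5496 0.0367] [ 0.5521 -0.0218] [ 0.591  -0.0216] [0.5916 0.0356]
dock corners [0.5888 0.2417] [0.5908 0.1803] [0.6927 0.2433] [0.6929 0.1822]
stop [0.7033 0.2445] [0.703  0.1788] [0.6901 0.2448] [0.6912 0.1791]
yel [0.5408 0.3951] [np.float64(0.0919), np.float64(0.0552), np.float64(0.0906), np.float64(0.0575)] [np.float64(16.5), np.float64(-76.0), np.float64(-162.1), np.float64(105.4)]
yelbar [0.5367 0.3954] [np.float64(0.0153), np.float64(0.0404), np.float64(0.0148), np.float64(0.04)] [np.float64(19.9), np.float64(-75.7), np.float64(-161.4), np.float64(105.1)]
blue [0.4162 0.3706] [np.float64(0.0912), np.float64(0.0619), np.float64(0.0897), np.float64(0.0626)] [np.float64(10.4), np.float64(-81.7), np.float64(-169.2), np.float64(99.7)]
bluebar [0.4153 0.372 ] [np.float64(0.0138), np.float64(0.04), np.float64(0.013), np.float64(0.0397)] [np.float64(10.0), np.float64(-80.2), np.float64(-171.1), np.float64(101.0)]
red [0.4475 0.0077] [np.float64(0.0899), np.float64(0.0588), np.float64(0.0887), np.float64(0.0611)] [np.float64(13.7), np.float64(-77.3), np.float64(-164.8), np.float64(103.8)]
pack [0.4763 0.185 ] [np.float64(0.0927), np.float64(0.0478), np.float64(0.0926), np.float64(0.0481)] [np.float64(-5.5), np.float64(-94.3), np.float64(174.7), np.float64(85.8)]
cap [0.5991 0.3084] [np.float64(0.0299), np.float64(0.0401), np.float64(0.031), np.float64(0.0414)] [np.float64(-9.8), np.float64(-96.5), np.float64(172.8), np.float64(81.9)]
```

```bash
cat >> h.py <<'E'
def tri(pt,ps):
    A=[];b=[]
    for n,p in(("top",pt),("scene",ps)):
        s=_s[n];T=s["world_from_camera"]; d=T[:3,:3]@np.linalg.solve(s["mtx"],[p[0],p[1],1.0]); d/=np.linalg.norm(d)
        M=np.eye(3)-np.outer(d,d); A.append(M); b.append(M@T[:3,3])
    A=np.vstack(A);b=np.hstack(b); x,r,_,_=np.linalg.lstsq(A,b,rcond=None); return x.round(4),np.sqrt(r).round(4)
def go(p,yaw,tilt=0,show=True):
    """target TCP pos; yaw deg of tool-y (jaw) axis relative world +x (mod 180); tilt: deg gripper leaning toward -x side of jaw axis"""
    o=get_obs(); Rc=R.from_quat(o["ee_rot"]); pc=np.array(o["ee_pos"])
    best=None
    for k in(0,180):
        a=np.radians(yaw+k); y=np.array([np.cos(a),np.sin(a),0]); z=np.array([0,0,-1.]); x=np.cross(y,z)
        Rt=R.from_matrix(np.c_[x,y,z])
        ax=np.array([-np.sin(np.radians(yaw)),np.cos(np.radians(yaw)),0])
        Rt=R.from_rotvec(-np.radians(tilt)*ax)*Rt
        rv=np.degrees((Rc.inv()*Rt).as_rotvec())
        q7=o["joint_positions"][6]
        if best is None or np.linalg.norm(rv)<np.linalg.norm(best[0]): best=(rv,Rt)
    rv,Rt=best; D=np.array(p)-pc
    print("t",round(o["time"],2),"pos",pc.round(4),"gap",round(o["finger_gap"],4),"q7",round(q7,2),"F",np.round(o["force"],1))
    print(" shift(cur tool)",Rc.inv().apply(D).round(4),"turn",rv.round(2)," shift(after turn)",Rt.inv().apply(D).round(4), "rows: shift",int(np.ceil(np.abs(D).max()/.0625)),"turn",int(np.ceil(np.linalg.norm(rv)/10.7)))
E
python3 - <<'E'
from h import *
import rig; print([k for k in dir(rig) if not k.startswith('_')])
try: print(grip_depth)
except Exception as e: print(e)
snap("top");snap("scene")
for n,a,b in(("red",(415.05,269.49),(360.89,171.89)),("yel",(267.38,235.87),(290.43,227.3)),("blue",(276.9,283.12),(327.86,236.79)),("cap",(299.94,213.5),(287.51,204.81)),("stud",(394.16,211.5),(331.3,160.6))): print(n,tri(a,b))
crop(_s["scene"],270,130,350,200,9,"c_scbox")
s=_s["top"]; print(ray(s,(330+660.5/7-.5,270/7+230),.039),ray(s,(330+537.5/7-.5,290/7+230),.005))
go([.599,.308,.15],-8)
E
```

```text
['IKError', 'close_job', 'get_obs', 'grip_depth', 'snapshot']
0.0187
red (array([0.448, 0.01 , 0.015]), array([0.0015]))
yel (array([0.5411, 0.3963, 0.0147]), array([0.0016]))
blue (array([0.4174, 0.3726, 0.015 ]), array([0.0025]))
cap (array([0.6001, 0.3093, 0.0156]), array([0.0021]))
stud (array([0.575 , 0.0623, 0.0594]), array([0.0285]))Traceback (most recent call last):
  File "<stdin>", line 7, in <module>
NameError: name '_s' is not defined
```

```bash
python3 - <<'E'
import h
from h import *
s=snap("scene"); crop(s,270,130,350,200,9,"c_scbox")
go([.599,.309,.15],-8)
E
```

```text
t 0.55 pos [0.2337 0.6065 0.2313] gap 0.0855 q7 -0.04 F [-1.1  1.2  0.4]
 shift(cur tool) [-0.4479 -0.1463  0.0813] turn [-1.000e-02  0.000e+00  7.693e+01]  shift(after turn) [-0.2438  0.4032  0.0813] rows: shift 6 turn 8
```

View pics/c_scbox.png

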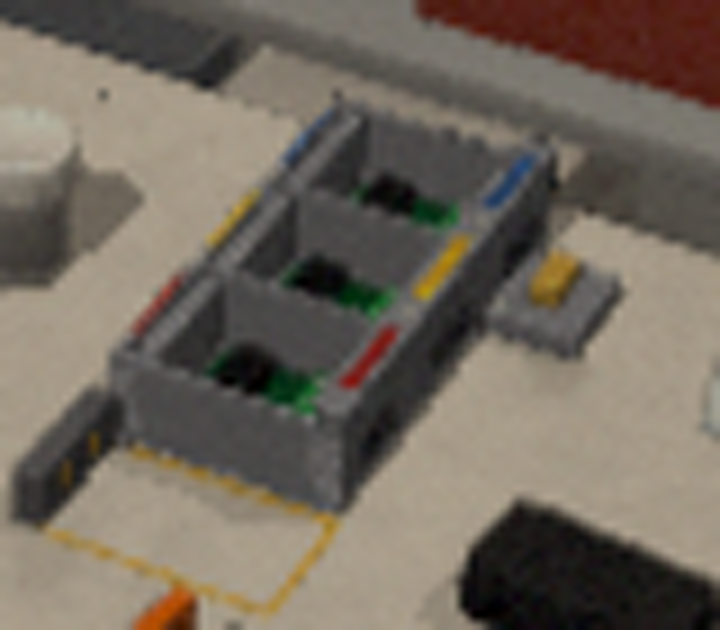

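```bash
python3 - <<'E'
from h import *
import h
snap("top");s=snap("scene")
P=lambda u,v:(270+(u+.5)/9-.5,130+(v+.5)/9-.5)
Q=lambda u,v:(320+(u+.5)/6-.5,160+(v+.5)/6-.5)
for n,a,b,z in(("nr",(369,357),(281,304),.055),("ny",(442,268),(443,299),.055),("nb",(511,181),(605,295),.055),("fr",(158,305),(265,87),.045),("fy",(233,218),(424,82),.045),("fb",(308,137),(583,80),.045),("stud",(555,277),(568,373),.022)):
    print(n,ray(s,P(*a),z).round(4),tri(Q(*b),P(*a)))
E
```

```text
nr [0.6011 0.1391 0.055 ] (array([0.6002, 0.1387, 0.0548]), array([0.0014]))
ny [0.6015 0.0702 0.055 ] (array([0.6015, 0.0684, 0.0537]), array([0.001]))
nb [ 0.6029 -0.0009  0.055 ] (array([ 0.6023, -0.0013,  0.0549]), array([0.001]))
fr [0.698  0.1411 0.045 ] (array([0.6978, 0.1404, 0.0445]), array([0.0007]))
fy [0.6999 0.0714 0.045 ] (array([0.6996, 0.0706, 0.0444]), array([0.001]))
fb [0.6998 0.0015 0.045 ] (array([0.6995, 0.0007, 0.0445]), array([0.0009]))
stud [0.5734 0.0104 0.022 ] (array([0.5735, 0.0072, 0.0197]), array([0.0014]))
```

Emit:
move_arm --pt "-0.045 -0.0146 0 0 0 0" --pt "-0.06 -0.0195 0 0 0 0" --pt "-0.06 -0.0195 0 0 0 0" --pt "-0.06 -0.0195 0 0 0 0" --pt "-0.06 -0.0195 0 0 0 0" --pt "-0.06 -0.0195 0 0 0 0" --pt "-0.06 -0.0195 0 0 0 0" --pt "-0.04 -0.013 0 0 0 0" --pt "0 0 0.03 0 0 10.5" --pt "0 0 0.03 0 0 10.5" --claw 55 --newtons 40

```text
time: 1.9
ee_pos: [0.5951, 0.313, 0.1709]
ee_rot: [0.363, 0.932, 0.001, 0.0]
force: [0.4, 0.4, -0.2]
finger_gap: 0.0469
```

Emit:
move_arm --pt "0 0 0 0 0 10.5" --pt "0 0 0 0 0 10.5" --pt "0 0 0 0 0 10.5" --pt "0 0 0 0 0 10.5" --pt "0 0 0 0 0 10.5" --pt "0 0 0 0 0 3.4" --pt "0 0 0 0 0 0"

```text
time: 2.78
ee_pos: [0.5941, 0.3141, 0.1712]
ee_rot: [0.754, 0.657, -0.0, -0.0]
force: [0.8, -0.8, -0.6]
finger_gap: 0.0467
```

```bash
python3 - <<'E'
from h import *
import h
s=snap("top");crop(s,250,180,350,255,8,"c_cap1"); go([.5998,.309,.021],-8)
E
```

```text
t 2.83 pos [0.5941 0.314  0.1712] gap 0.047 q7 -0.43 F [-0.1  0.  -1.1]
 shift(cur tool) [-0.0042  0.0063  0.1502] turn [-0.01  0.    0.11]  shift(after turn) [-0.0042  0.0063  0.1502] rows: shift 3 turn 1
```

View pics/c_cap1.png

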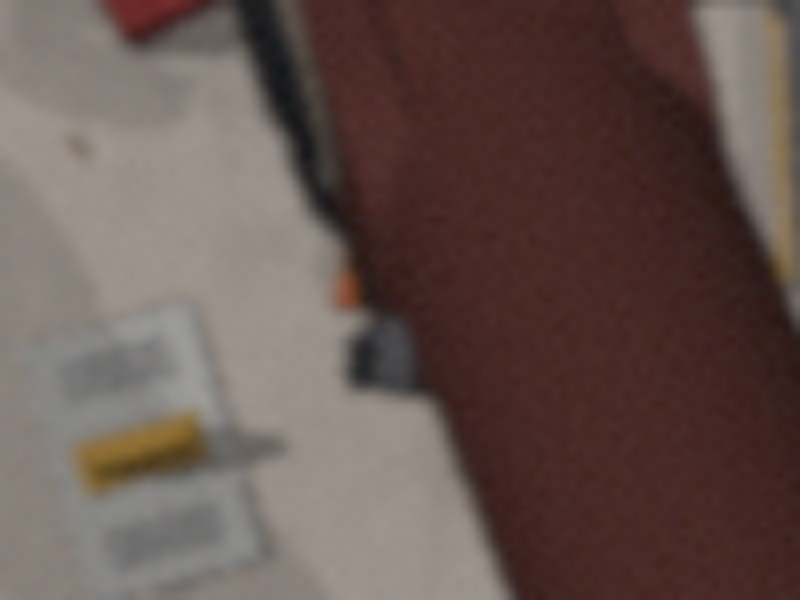

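Emit:
move_arm --pt "-0.0042 0.0063 0.04 0 0 0" --pt "0 0 0.05 0 0 0" --pt "0 0 0.03 0 0 0" --pt "0 0 0.02 0 0 0" --pt "0 0 0.01 0 0 0" --pt "0 0 0 0 0 0"

```text
time: 3.58
ee_pos: [0.6001, 0.3089, 0.0215]
ee_rot: [0.754, 0.656, 0.0, 0.0]
force: [0.1, 0.1, 0.5]
finger_gap: 0.047
```

```bash
python3 - <<'E'
from h import *
import h
s=snap("scene");crop(s,250,150,350,225,8,"c_cap2"); go([.5998,.309,.021],-8)
E
```

```text
t 3.62 pos [0.6006 0.3091 0.0222] gap 0.0471 q7 -0.37 F [0.3 0.1 0.2]
 shift(cur tool) [-0.0002 -0.0008  0.0012] turn [ 0.08 -0.05  0.04]  shift(after turn) [-0.0002 -0.0008  0.0012] rows: shift 1 turn 1
```

View pics/c_cap2.png

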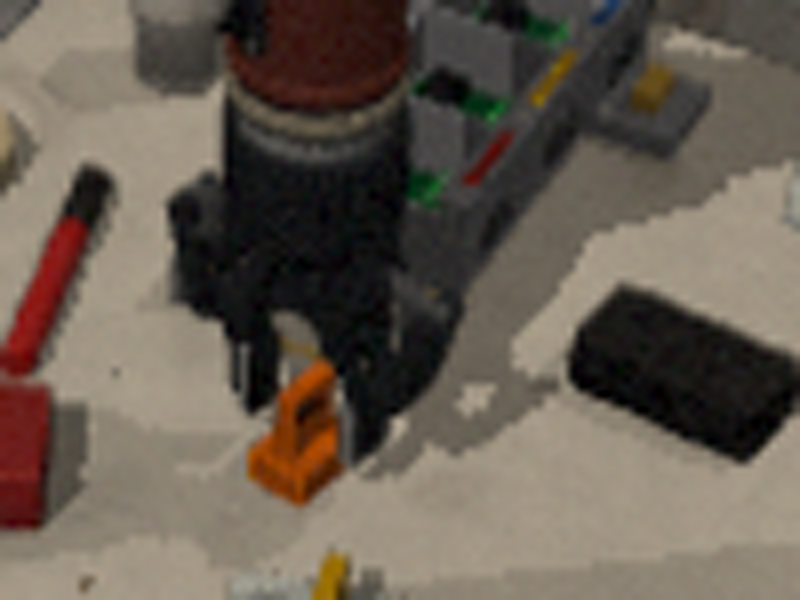

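Emit:
move_arm --pt "0 0 0 0 0 0" --pt "0 0 0 0 0 0" --pt "0 0 0 0 0 0" --pt "0 0 0 0 0 0" --pt "0 0 0 0 0 0" --pt "0 0 0 0 0 0" --claw 0 --newtons 60

```text
time: 4.38
ee_pos: [0.6004, 0.3091, 0.0223]
ee_rot: [0.755, 0.656, 0.001, 0.0]
force: [-0.9, -0.2, 5.1]
finger_gap: 0.0088
```

Emit:
move_arm --pt "0 0 -0.03 0 0 0" --pt "0 0 -0.05 0 0 0" --pt "0 0 -0.05 0 0 0" --pt "0 0 0 0 0 0"

```text
time: 4.88
ee_pos: [0.6027, 0.3096, 0.156]
ee_rot: [0.755, 0.656, 0.005, 0.001]
force: [0.2, 0.4, -0.7]
finger_gap: 0.0088
```

```bash
python3 - <<'E'
from h import *
import h
s=snap("scene");crop(s,250,110,350,185,8,"c_cap3"); go([.5725,.0085,.13],0.9)
E
```

```text
t 4.92 pos [0.6007 0.309  0.153 ] gap 0.0089 q7 -0.41 F [-0.1 -0.5 -1. ]
 shift(cur tool) [-0.3016  0.0137  0.0224] turn [ 0.17 -0.1  -8.87]  shift(after turn) [-0.3001 -0.0329  0.023 ] rows: shift 5 turn 1
```

View pics/c_cap3.png

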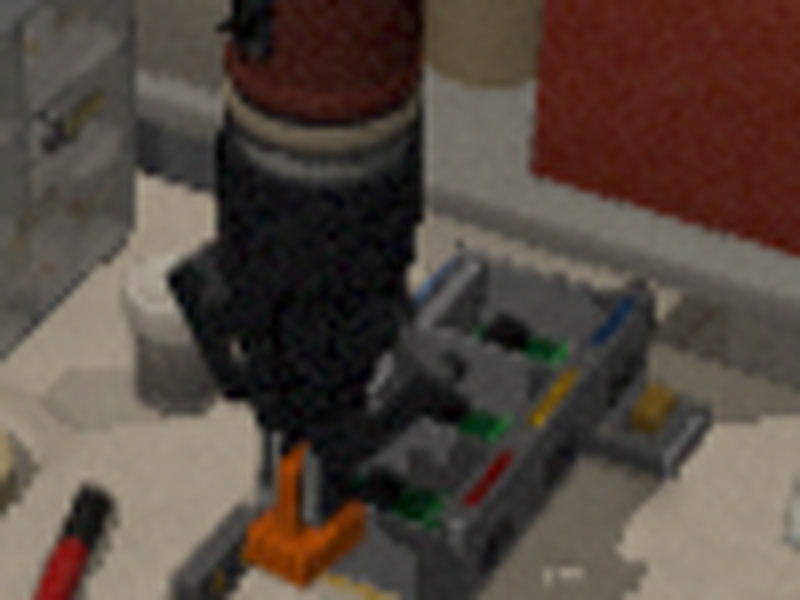

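Emit:
move_arm --pt "0 0 0 0 0 -8.9" --pt "-0.04 -0.0045 0 0 0 0" --pt "-0.06 -0.0066 0 0 0 0" --pt "-0.06 -0.0066 0 0 0 0" --pt "-0.06 -0.0066 0 0 0 0" --pt "-0.05 -0.0055 0.02 0 0 0" --pt "-0.03 -0.003 0.03 0 0 0" --pt "0 0 0.02 0 0 0" --pt "0 0 0 0 0 0"

```text
time: 6.05
ee_pos: [0.569, 0.0083, 0.0781]
ee_rot: [0.702, 0.713, -0.003, -0.003]
force: [0.3, 0.2, -0.5]
finger_gap: 0.0088
```

```bash
python3 - <<'E'
from h import *
import h
s=snap("scene");crop(s,290,120,390,195,8,"c_cap4"); s=snap("top");crop(s,340,150,440,225,8,"c_cap4t");go([.5725,.0085,.05],0.9)
E
```

```text
t 6.15 pos [0.5714 0.0091 0.0806] gap 0.0092 q7 0.21 F [1.1 0.1 0.9]
 shift(cur tool) [-0.0006  0.0011  0.0306] turn [-0.11 -0.02  0.09]  shift(after turn) [-0.0006  0.0011  0.0306] rows: shift 1 turn 1
```

View pics/c_cap4.png

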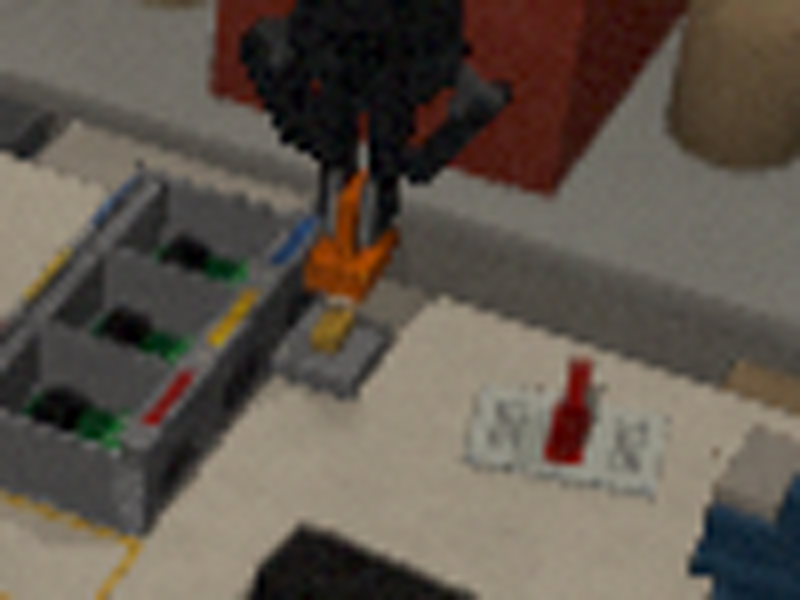

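View pics/c_cap4t.png

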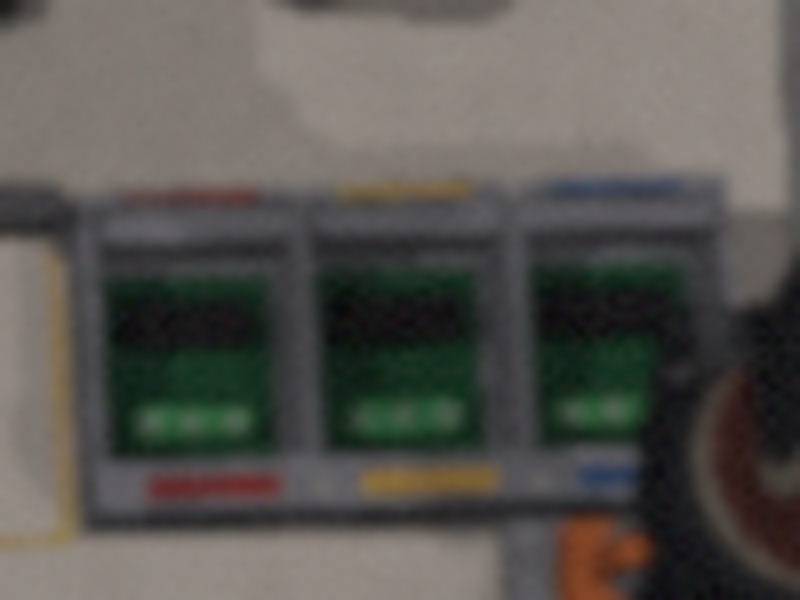

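```bash
python3 - <<'E'
from h import *
s=snap("scene")
P=lambda u,v:(290+(u+.5)/8-.5,120+(v+.5)/8-.5)
for p,z in(((307,286),.0586),((353,299),.0586),((307,262),.0766),((356,276),.0766),((395,240),.0766),((320,345),.014),((345,352),.014)): print(ray(s,P(*p),z).round(4))
E
```

```text
[0.5802 0.0339 0.0586]
[0.5571 0.0322 0.0586]
[0.5793 0.0398 0.0766]
[0.5548 0.0382 0.0766]
[0.5506 0.0025 0.0766]
[0.5765 0.0175 0.014 ]
[0.5636 0.0164 0.014 ]
```

Emit:
move_arm --pt "0 0.001 0.015 0 0 0" --pt "0 0 0.01 0 0 0" --pt "0 0 0.005 0 0 0" --pt "0 0 0.004 0 0 0" --pt "0 0 0 0 0 0"

```text
time: 6.82
ee_pos: [0.5728, 0.0083, 0.0471]
ee_rot: [0.701, 0.713, -0.0, -0.0]
force: [0.6, 0.0, -0.7]
finger_gap: 0.009
```

Emit:
move_arm --pt "0 0 0.003 0 0 0" --pt "0 0 0.003 0 0 0" --pt "0 0 0 0 0 0"

```text
time: 7.2
ee_pos: [0.5727, 0.0083, 0.0411]
ee_rot: [0.701, 0.713, -0.0, -0.0]
force: [0.3, -1.2, 0.2]
finger_gap: 0.0091
```

Emit:
move_arm --pt "0 0 0.003 0 0 0" --pt "0 0 0.0025 0 0 0" --pt "0 0 0 0 0 0"

```text
time: 7.58
ee_pos: [0.5729, 0.0083, 0.0362]
ee_rot: [0.701, 0.713, 0.0, -0.0]
force: [-1.2, 0.6, 3.4]
finger_gap: 0.0092
```

Emit:
move_arm --pt "0 0 0 0 0 0" --pt "0 0 0 0 0 0" --pt "0 0 -0.004 0 0 0" --pt "0 0 -0.015 0 0 0" --pt "0 0 -0.04 0 0 0" --pt "0 0 -0.05 0 0 0" --pt "0 0 0 0 0 0" --claw 17

```text
time: 8.45
ee_pos: [0.5763, 0.0079, 0.1501]
ee_rot: [0.701, 0.713, 0.004, 0.004]
force: [0.7, -0.3, -0.2]
finger_gap: 0.0143
```

```bash
python3 - <<'E'
from h import *
s=snap("scene","sc5");crop(s,270,120,390,210,6.5,"c_cap5"); go([.448,.010,.10],14)
E
```

```text
t 8.5 pos [0.5744 0.0082 0.1477] gap 0.0142 q7 0.18 F [ 0.2  1.2 -1.4]
 shift(cur tool) [ 0.0039 -0.1266  0.047 ] turn [  0.33   0.03 -13.08]  shift(after turn) [ 0.0324 -0.1222  0.0477] rows: shift 3 turn 2
```

View pics/c_cap5.png

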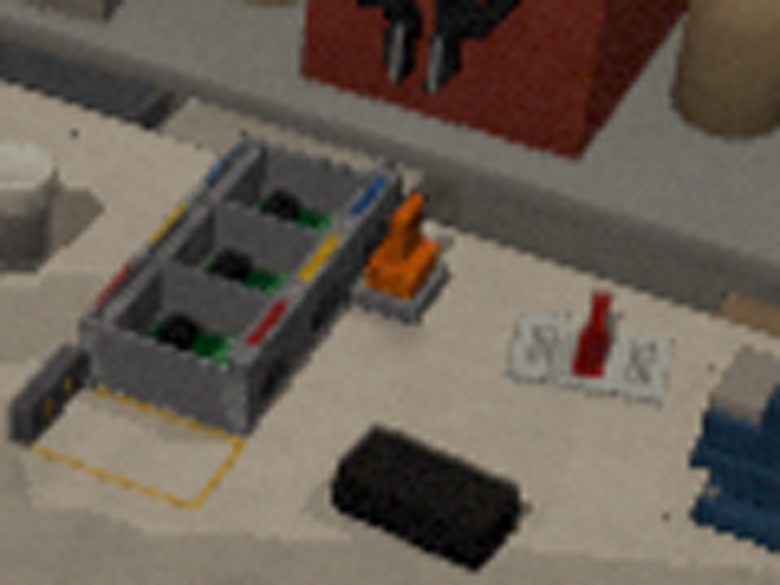

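Emit:
move_arm --pt "0 0 0 0 0 -7" --pt "0 0 0 0 0 -6.1" --pt "0.011 -0.04 0.01 0 0 0" --pt "0.011 -0.041 0.015 0 0 0" --pt "0.01 -0.041 0.022 0 0 0" --pt "0 0 0 0 0 0" --claw 55

```text
time: 9.25
ee_pos: [0.4403, 0.0097, 0.096]
ee_rot: [0.616, 0.788, -0.003, -0.004]
force: [0.4, 0.7, 0.8]
finger_gap: 0.0469
```

```bash
python3 - <<'E'
from h import *
s=snap("scene");crop(s,310,120,410,195,8,"c6");s=snap("top");crop(s,370,220,470,295,8,"c6t"); go([.448,.009,.009],14)
E
```

```text
t 9.35 pos [0.447  0.0098 0.0976] gap 0.0468 q7 0.39 F [ 0.3 -0.3  1.4]
 shift(cur tool) [-0.001   0.0009  0.0886] turn [-0.02  0.    0.03]  shift(after turn) [-0.001   0.0008  0.0886] rows: shift 2 turn 1
```

View pics/c6.png

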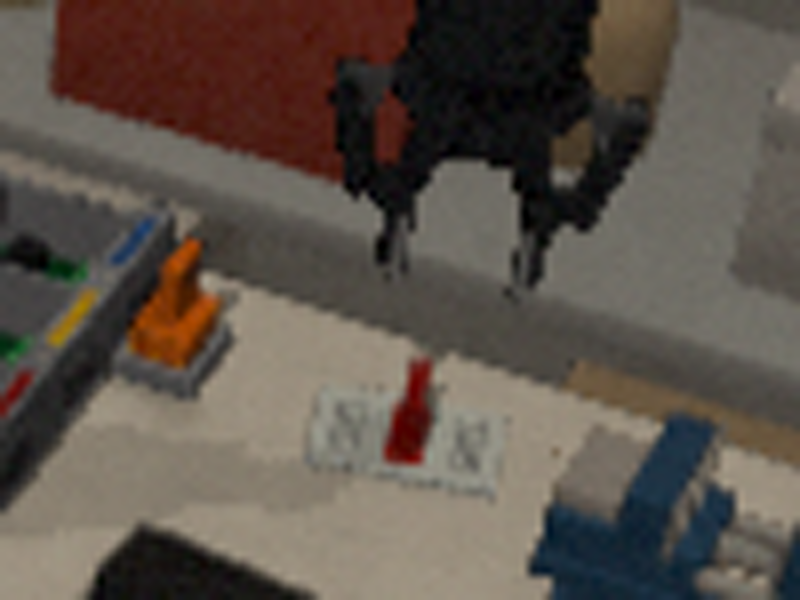

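View pics/c6t.png

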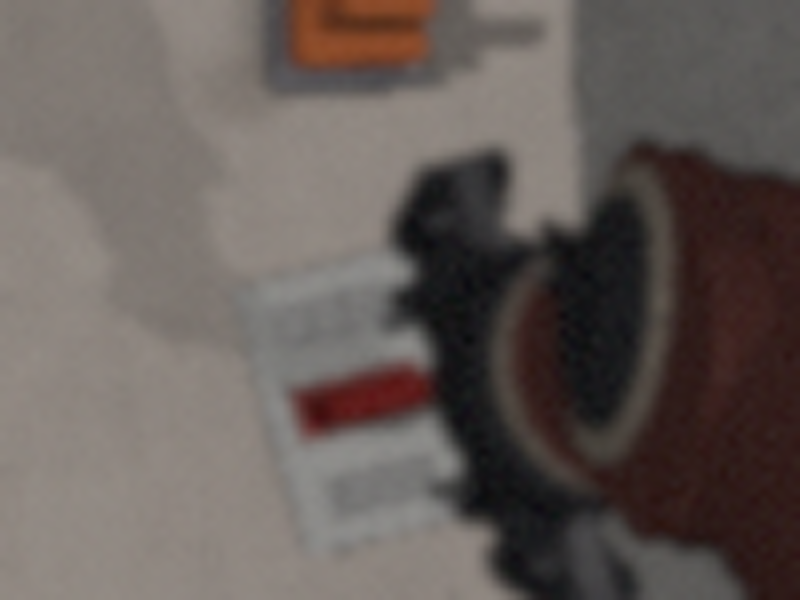

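Emit:
move_arm --pt "-0.001 0.0008 0.05 0 0 0" --pt "0 0 0.03 0 0 0" --pt "0 0 0.0086 0 0 0" --pt "0 0 0 0 0 0" --pt "0 0 0 0 0 0"

```text
time: 9.98
ee_pos: [0.449, 0.009, 0.0102]
ee_rot: [0.615, 0.788, 0.001, 0.001]
force: [0.7, -0.2, 0.5]
finger_gap: 0.0471
```

Emit:
move_arm --pt "0 0 0 0 0 0" --pt "0 0 0 0 0 0" --pt "0 0 0 0 0 0" --pt "0 0 0 0 0 0" --pt "0 0 0 0 0 0" --pt "0 0 0 0 0 0" --claw 0 --newtons 90

```text
time: 10.72
ee_pos: [0.4483, 0.0091, 0.01]
ee_rot: [0.615, 0.788, 0.0, 0.0]
force: [-0.4, 0.7, 6.6]
finger_gap: 0.0085
```

```bash
cat >> h.py <<'E'
BC=np.array([.6475,.0700]); BY=0.9
def box2w(x,y,z):
    c,s=np.cos(np.radians(BY)),np.sin(np.radians(BY)); return np.array([BC[0]+c*x-s*y,BC[1]+s*x+c*y,z])
BAY=dict(red=.070,yellow=0.,blue=-.070)
def panel(bay,Nx,Nz,th,h=.010,dy=0.):
    t=np.radians(th); e=np.array([np.cos(t),np.sin(t)]); n=np.array([-np.sin(t),np.cos(t)])
    q=np.array([Nx,Nz])+.045*e+h*n
    p=box2w(q[0],BAY[bay]+dy,q[1]); print(bay,Nx,Nz,th,"TCP",p.round(4)); go(p,BY,th)
E
python3 - <<'E'
from h import *
panel("red",-.030,.12,15)
E
```

```text
red -0.03 0.12 15 TCP [0.6573 0.1402 0.1413]
t 10.72 pos [0.4483 0.0091 0.01  ] gap 0.0085 q7 0.44 F [-0.4  0.7  6.6]
 shift(cur tool) [ 0.0764  0.2348 -0.131 ] turn [-14.86  -1.72  13.06]  shift(after turn) [ 0.1278  0.2378 -0.0722] rows: shift 4 turn 2
```

Emit:
move_arm --pt "0 0 -0.03 0 0 0" --pt "0 0 -0.05 0 0 0" --pt "0 0 -0.06 0 0 0" --pt "0 0 0 0 0 0"

```text
time: 11.22
ee_pos: [0.4507, 0.009, 0.1533]
ee_rot: [0.615, 0.788, 0.004, 0.004]
force: [0.3, -0.2, -1.9]
finger_gap: 0.0086
```

```bash
python3 - <<'E'
from h import *
panel("red",-.030,.12,15)
s=snap("scene");crop(s,310,90,410,165,8,"c7")
E
```

```text
red -0.03 0.12 15 TCP [0.6573 0.1402 0.1413]
t 11.22 pos [0.4507 0.009  0.1533] gap 0.0086 q7 0.37 F [ 0.3 -0.2 -1.9]
 shift(cur tool) [0.0771 0.2321 0.0142] turn [-14.34  -1.69  13.06]  shift(after turn) [0.1279 0.1984 0.0656] rows: shift 4 turn 2
```

View pics/c7.png

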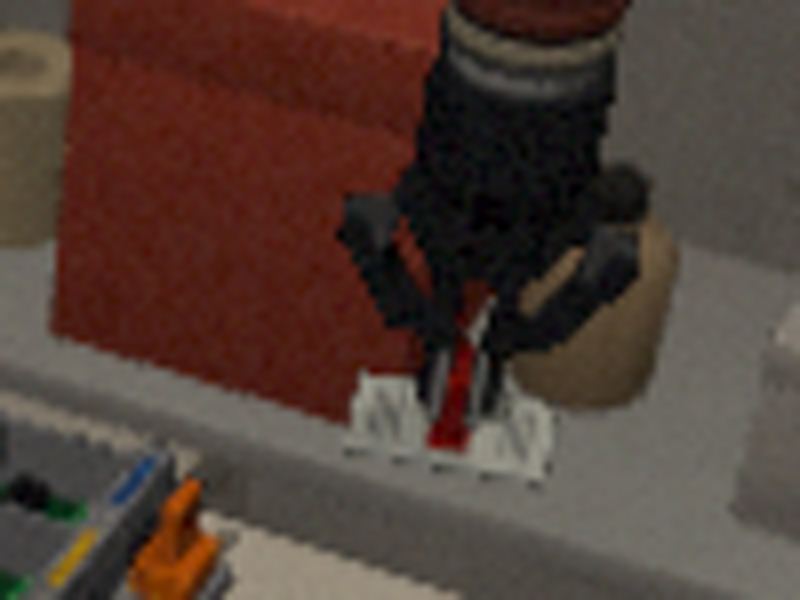

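Emit:
move_arm --pt "0 0 0 -7.2 -0.85 6.5" --pt "0 0 0 -7.2 -0.85 6.5" --pt "0.03 0.045 0 0 0 0" --pt "0.03 0.048 0.01 0 0 0" --pt "0.03 0.048 0.025 0 0 0" --pt "0.025 0.04 0.02 0 0 0" --pt "0.012 0.015 0.01 0 0 0" --pt "0 0 0 0 0 0"

```text
time: 12.28
ee_pos: [0.6504, 0.1407, 0.1315]
ee_rot: [0.695, 0.708, 0.087, 0.087]
force: [-0.5, -0.4, -0.8]
finger_gap: 0.0085
```

```bash
python3 - <<'E'
from h import *
panel("red",-.030,.07,15)
s=snap("scene");crop(s,270,110,370,185,8,"c8")
s=snap("top");crop(s,320,150,420,225,8,"c8t")
E
```

```text
red -0.03 0.07 15 TCP [0.6573 0.1402 0.0913]
t 12.28 pos [0.6504 0.1407 0.1315] gap 0.0085 q7 0.03 F [-0.5 -0.4 -0.8]
 shift(cur tool) [-0.0006 -0.0032  0.0407] turn [-0.85  0.06  0.21]  shift(after turn) [-0.0006 -0.0038  0.0406] rows: shift 1 turn 1
```

View pics/c8.png

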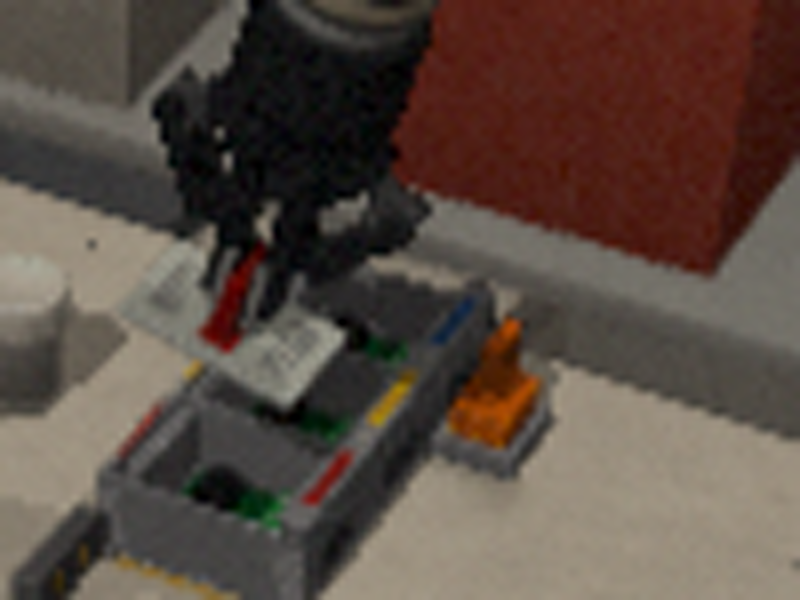

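View pics/c8t.png

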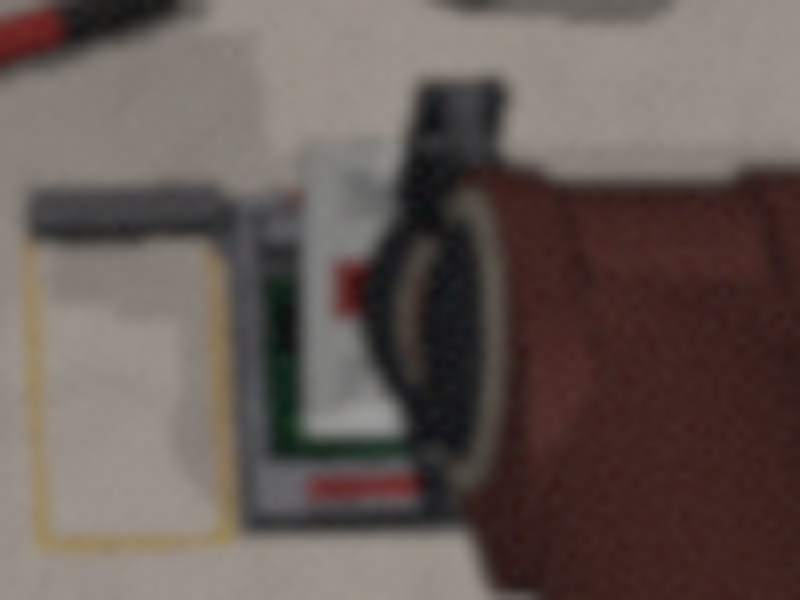

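```bash
python3 - <<'E'
from h import *
s=snap("top"); o=get_obs(); print(o["ee_pos"])
P=lambda u,v:(320+(u+.5)/8-.5,150+(v+.5)/8-.5)
for p,z in(((301,437),.112),((301,152),.137),((301,300),.126)):
    w=ray(s,P(*p),z); d=w[:2]-BC; c,sn=np.cos(np.radians(BY)),np.sin(np.radians(BY)); print(w.round(4),"box",(c*d[0]+sn*d[1]).round(4),(-sn*d[0]+c*d[1]).round(4))
# inner wall left edge of red bay
print(ray(s,P(268,350),.045))
E
```

```text
[0.65010342 0.13791121 0.13405683]
[0.6057 0.1704 0.112 ] box -0.0402 0.101
[0.6902 0.1713 0.137 ] box 0.0443 0.1006
[0.6462 0.1711 0.126 ] box 0.0002 0.1011
[0.64612137 0.17006299 0.045     ]
```

Emit:
move_arm --pt "-0.001 -0.0036 0.02 -0.85 0 0" --pt "0 0 0.02 0 0 0" --pt "0 0 0 0 0 0" --pt "0 0 0 0 0 0"

```text
time: 12.92
ee_pos: [0.6589, 0.1382, 0.096]
ee_rot: [0.695, 0.706, 0.095, 0.094]
force: [0.6, -0.5, 0.1]
finger_gap: 0.0085
```

```bash
python3 - <<'E'
from h import *
panel("red",-.031,.043,15)
E
```

```text
red -0.031 0.043 15 TCP [0.6563 0.1401 0.0643]
t 12.93 pos [0.6589 0.1382 0.096 ] gap 0.0085 q7 0.05 F [ 0.6 -0.5  0.1]
 shift(cur tool) [ 0.0021 -0.0109  0.0299] turn [0.36 0.04 0.04]  shift(after turn) [ 0.002  -0.0107  0.03  ] rows: shift 1 turn 1
```

Emit:
move_arm --pt "0 -0.005 0.012 0 0 0" --pt "0 -0.003 0.009 0 0 0" --pt "0 -0.001 0.003 0 0 0" --pt "0 0 0 0 0 0" --pt "0 0 0 0 0 0"

```text
time: 13.55
ee_pos: [0.6565, 0.1384, 0.0703]
ee_rot: [0.695, 0.707, 0.095, 0.094]
force: [0.1, 0.2, 0.6]
finger_gap: 0.0084
```

```bash
python3 - <<'E'
from h import *
panel("red",-.031,.043,15)
s=snap("scene");crop(s,270,120,350,180,10,"c9")
s=snap("top");crop(s,320,150,420,225,8,"c9t")
E
```

```text
red -0.031 0.043 15 TCP [0.6563 0.1401 0.0643]
t 13.55 pos [0.6565 0.1384 0.0703] gap 0.0084 q7 0.06 F [0.1 0.2 0.6]
 shift(cur tool) [ 0.0017 -0.0018  0.0058] turn [0.36 0.03 0.06]  shift(after turn) [ 0.0017 -0.0018  0.0058] rows: shift 1 turn 1
```

View pics/c9.png

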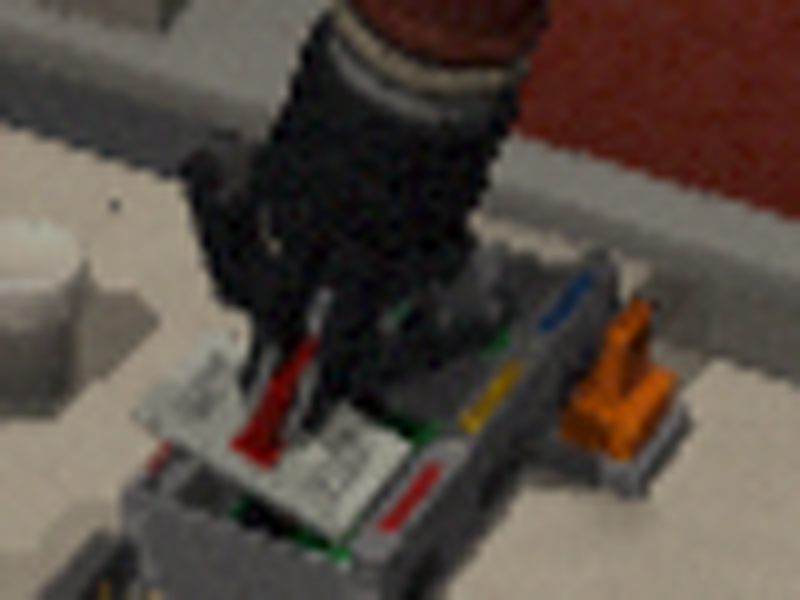

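View pics/c9t.png

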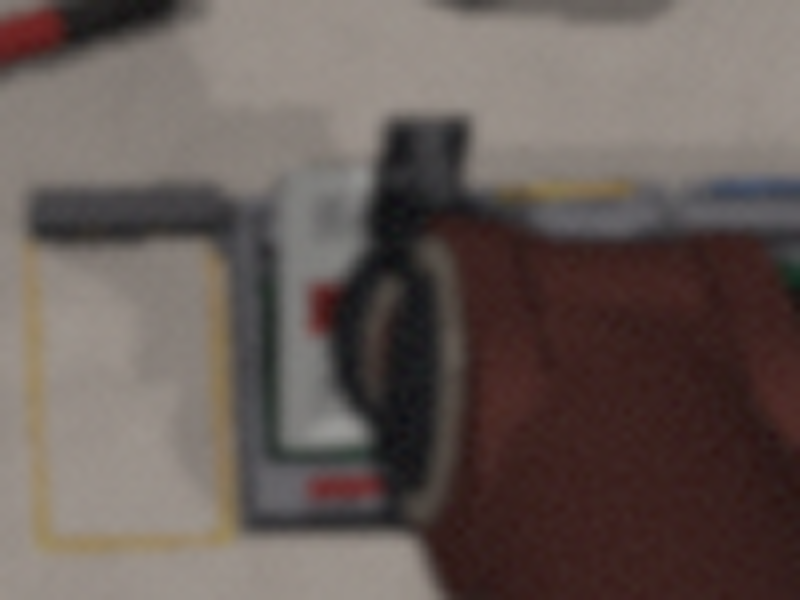

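Emit:
move_arm --pt "0.0008 -0.001 0.004 0 0 0" --pt "0 -0.001 0.003 0 0 0" --pt "0 0 0 0 0 0" --pt "0 0 0 0 0 0"

```text
time: 14.15
ee_pos: [0.6561, 0.1392, 0.0627]
ee_rot: [0.695, 0.707, 0.095, 0.094]
force: [0.6, 0.5, -0.9]
finger_gap: 0.0085
```

```bash
python3 - <<'E'
from h import *
panel("red",-.031,.042,15)
panel("red",-.045,.042,15)
panel("red",-.045,.041,0)
E
```

```text
red -0.031 0.042 15 TCP [0.6563 0.1401 0.0633]
t 14.15 pos [0.6561 0.1392 0.0627] gap 0.0085 q7 0.07 F [ 0.6  0.5 -0.9]
 shift(cur tool) [ 0.001   0.0003 -0.0005] turn [0.32 0.04 0.07]  shift(after turn) [ 0.001   0.0003 -0.0005] rows: shift 1 turn 1
red -0.045 0.042 15 TCP [0.6423 0.1399 0.0633]
t 14.15 pos [0.6561 0.1392 0.0627] gap 0.0085 q7 0.07 F [ 0.6  0.5 -0.9]
 shift(cur tool) [ 0.001  -0.0132 -0.0042] turn [0.32 0.04 0.07]  shift(after turn) [ 0.001  -0.0132 -0.0041] rows: shift 1 turn 1
red -0.045 0.041 0 TCP [0.6464 0.14   0.051 ]
t 14.15 pos [0.6561 0.1392 0.0627] gap 0.0085 q7 0.07 F [ 0.6  0.5 -0.9]
 shift(cur tool) [ 0.001  -0.0124  0.0087] turn [15.32  0.05  0.06]  shift(after turn) [ 0.001  -0.0097  0.0117] rows: shift 1 turn 2
```

Slide the near edge under the lip.

Emit:
move_arm --pt "0 -0.0055 -0.0017 0 0 0" --pt "0 -0.0055 -0.0017 0 0 0" --pt "0 -0.0025 -0.0005 0 0 0" --pt "0 0 0 0 0 0" --pt "0 0 0 0 0 0"

```text
time: 14.78
ee_pos: [0.6421, 0.139, 0.063]
ee_rot: [0.695, 0.707, 0.095, 0.094]
force: [0.2, 0.6, -0.5]
finger_gap: 0.0088
```

```bash
python3 - <<'E'
from h import *
panel("red",-.045,.042,15)
panel("red",-.045,.041,5)
panel("red",-.045,.041,0)
s=snap("scene");crop(s,270,120,350,180,10,"c10")
s=snap("top");crop(s,320,150,420,225,8,"c10t")
E
```

```text
red -0.045 0.042 15 TCP [0.6423 0.1399 0.0633]
t 14.78 pos [0.6421 0.139  0.063 ] gap 0.0088 q7 0.07 F [ 0.2  0.6 -0.5]
 shift(cur tool) [ 0.0009  0.0003 -0.0002] turn [0.32 0.04 0.06]  shift(after turn) [ 0.0009  0.0003 -0.0002] rows: shift 1 turn 1
red -0.045 0.041 5 TCP [0.6454 0.14   0.0549]
t 14.78 pos [0.6421 0.139  0.063 ] gap 0.0088 q7 0.07 F [ 0.2  0.6 -0.5]
 shift(cur tool) [0.001  0.001  0.0087] turn [10.32  0.04  0.06]  shift(after turn) [0.0009 0.0025 0.0084] rows: shift 1 turn 1
red -0.045 0.041 0 TCP [0.6464 0.14   0.051 ]
t 14.78 pos [0.6421 0.139  0.063 ] gap 0.0088 q7 0.07 F [ 0.2  0.6 -0.5]
 shift(cur tool) [0.001  0.001  0.0127] turn [15.32  0.04  0.06]  shift(after turn) [0.0009 0.0043 0.012 ] rows: shift 1 turn 2
```

View pics/c10.png

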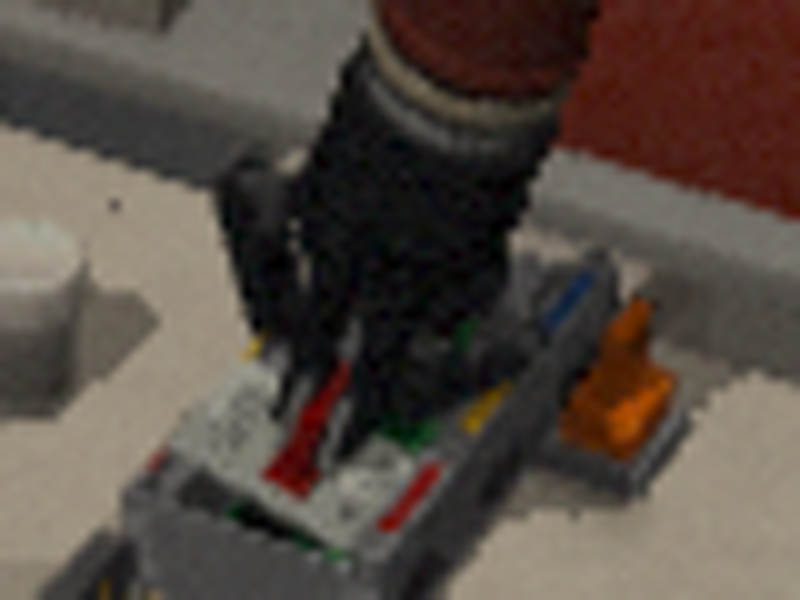

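View pics/c10t.png

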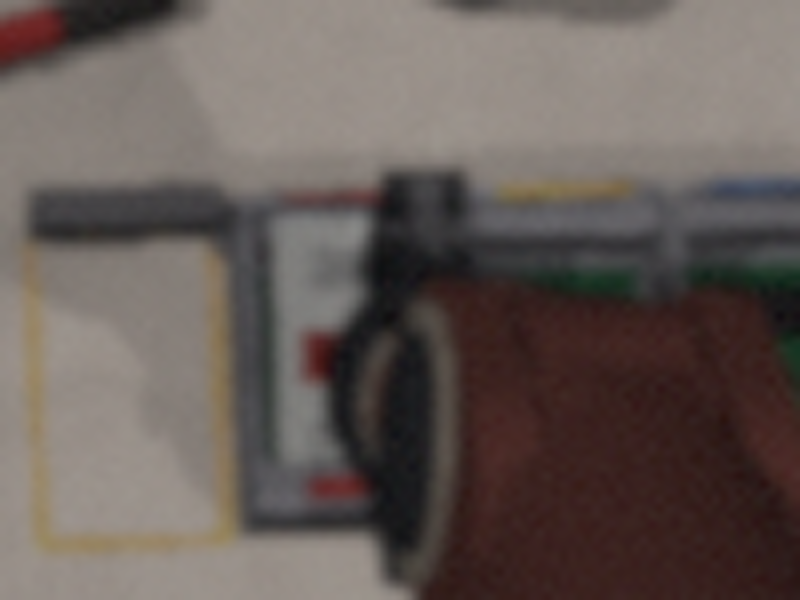

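Emit:
move_arm --pt "0 0.0002 0.0025 3.1 0 0" --pt "0 0.0004 0.0025 3.1 0 0" --pt "0 0.0006 0.0025 3.1 0 0" --pt "0 0.0006 0.0023 3 0 0" --pt "0 0 0 0 0 0" --pt "0 0 0 0 0 0"

```text
time: 15.62
ee_pos: [0.6452, 0.139, 0.0534]
ee_rot: [0.701, 0.713, 0.018, 0.019]
force: [0.1, 0.7, 0.0]
finger_gap: 0.0088
```

```bash
python3 - <<'E'
from h import *
panel("red",-.045,.040,0)
E
```

```text
red -0.045 0.04 0 TCP [0.6464 0.14   0.05  ]
t 15.62 pos [0.6452 0.139  0.0534] gap 0.0088 q7 0.04 F [0.1 0.7 0. ]
 shift(cur tool) [0.0009 0.0011 0.0035] turn [3.01 0.05 0.06]  shift(after turn) [0.0009 0.0012 0.0034] rows: shift 1 turn 1
```

Emit:
move_arm --pt "0 0.0006 0.0015 1.5 0 0" --pt "0 0.0006 0.0015 1.5 0 0" --pt "0 0 0.0005 0 0 0" --pt "0 0 0 0 0 0"

```text
time: 16.12
ee_pos: [0.6465, 0.1391, 0.0502]
ee_rot: [0.701, 0.713, -0.0, 0.0]
force: [-0.5, -0.6, 0.1]
finger_gap: 0.0084
```

```bash
python3 - <<'E'
from h import *
panel("red",-.045,.040,0)
s=snap("scene");crop(s,270,120,350,180,10,"c11")
s=snap("top");crop(s,320,150,420,225,8,"c11t")
E
```

```text
red -0.045 0.04 0 TCP [0.6464 0.14   0.05  ]
t 16.12 pos [0.6465 0.1391 0.0502] gap 0.0084 q7 0.04 F [-0.5 -0.6  0.1]
 shift(cur tool) [ 0.0009 -0.0001  0.0002] turn [0.02 0.05 0.06]  shift(after turn) [ 0.0009 -0.0001  0.0002] rows: shift 1 turn 1
```

View pics/c11.png

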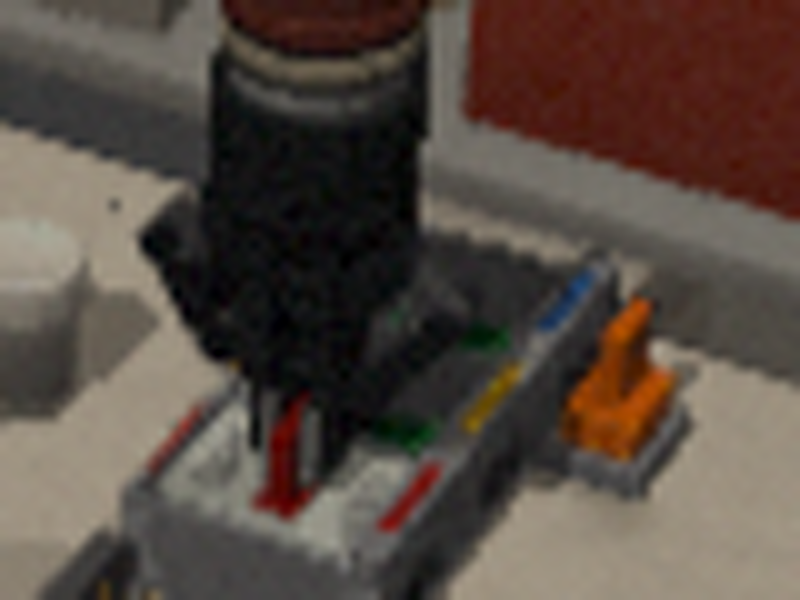

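View pics/c11t.png

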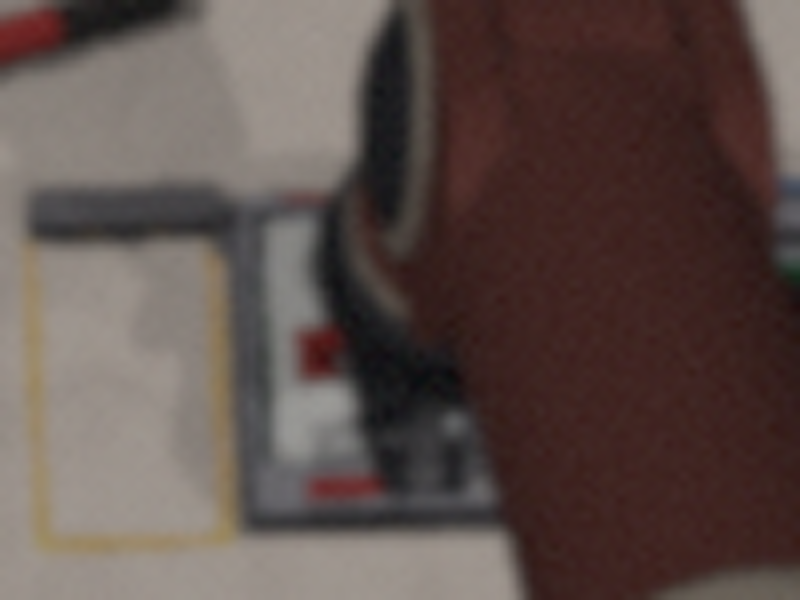

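Emit:
move_arm --pt "0 0 0.001 0 0 0" --pt "0 0 0.0005 0 0 0" --pt "0 0 0 0 0 0"

```text
time: 16.6
ee_pos: [0.6466, 0.1392, 0.0502]
ee_rot: [0.701, 0.713, -0.0, 0.0]
force: [-2.2, -1.1, 6.5]
finger_gap: 0.0088
```

Contact on the seats (6.5 N). Release and go up.

Emit:
move_arm --pt "0 0 0 0 0 0" --pt "0 0 0 0 0 0" --pt "0 0 0 0 0 0" --pt "0 0 -0.015 0 0 0" --pt "0 0 -0.04 0 0 0" --pt "0 0 -0.05 0 0 0" --pt "0 0 -0.02 0 0 0" --claw 30

```text
time: 17.48
ee_pos: [0.6491, 0.139, 0.1787]
ee_rot: [0.701, 0.713, 0.003, 0.003]
force: [-0.1, -1.6, 0.5]
finger_gap: 0.0255
```

Emit:
move_arm --pt "0.05 0 0 0 0 0" --pt "0.05 0 0 0 0 0" --pt "0.05 -0.04 0 0 0 0" --pt "0.05 -0.04 0 0 0 0" --pt "0 0 0 0 0 0" --claw 55

```text
time: 18.1
ee_pos: [0.5601, 0.3442, 0.174]
ee_rot: [0.697, 0.717, 0.001, -0.003]
force: [-0.4, -0.4, -1.0]
finger_gap: 0.0469
```

```bash
python3 - <<'E'
from h import *
s=snap("scene");crop(s,240,120,360,210,6.5,"c12")
s=snap("top");crop(s,240,150,400,270,5,"c12t")
go([.538,.395,.1],14.5)
E
```

```text
t 18.2 pos [0.5652 0.3364 0.1745] gap 0.0466 q7 -0.32 F [ 1.3 -1.4  0.4]
 shift(cur tool) [ 0.0592 -0.0262  0.0744] turn [  0.09   0.05 -13.41]  shift(after turn) [ 0.0635 -0.0117  0.0745] rows: shift 2 turn 2
```

View pics/c12.png

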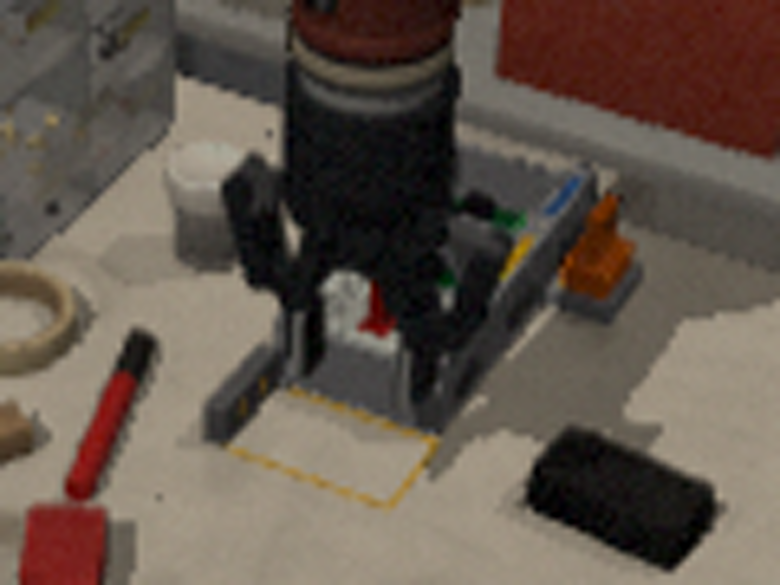

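View pics/c12t.png

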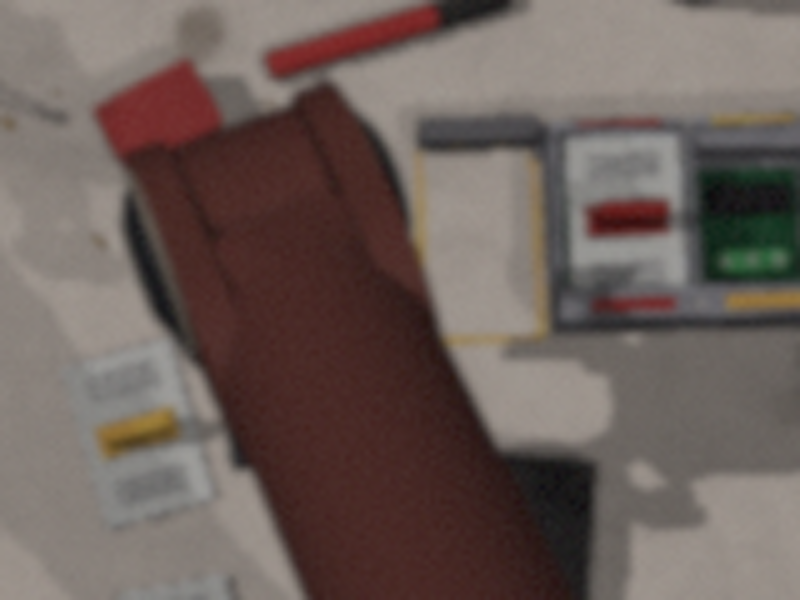

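Emit:
move_arm --pt "0 0 0 0 0 -7" --pt "0 0 0 0 0 -6.9" --pt "0.032 -0.005 0.03 0 0 0" --pt "0.032 -0.004 0.03 0 0 0" --pt "0 0 0.01 0 0 0" --pt "0 0 0 0 0 0"

```text
time: 18.95
ee_pos: [0.542, 0.3922, 0.1031]
ee_rot: [0.611, 0.792, -0.001, 0.001]
force: [0.2, -0.2, -0.0]
finger_gap: 0.047
```

```bash
python3 - <<'E'
from h import *
s=snap("scene");crop(s,250,150,350,225,8,"c13")
go([.541,.3957,.0095],15)
E
```

```text
t 19.0 pos [0.5428 0.3921 0.1042] gap 0.0471 q7 -0.19 F [ 0.3 -0.7  0.2]
 shift(cur tool) [ 0.0042 -0.001   0.0947] turn [ 0.11  0.18 -0.36]  shift(after turn) [ 0.0039 -0.0008  0.0947] rows: shift 2 turn 1
```

View pics/c13.png

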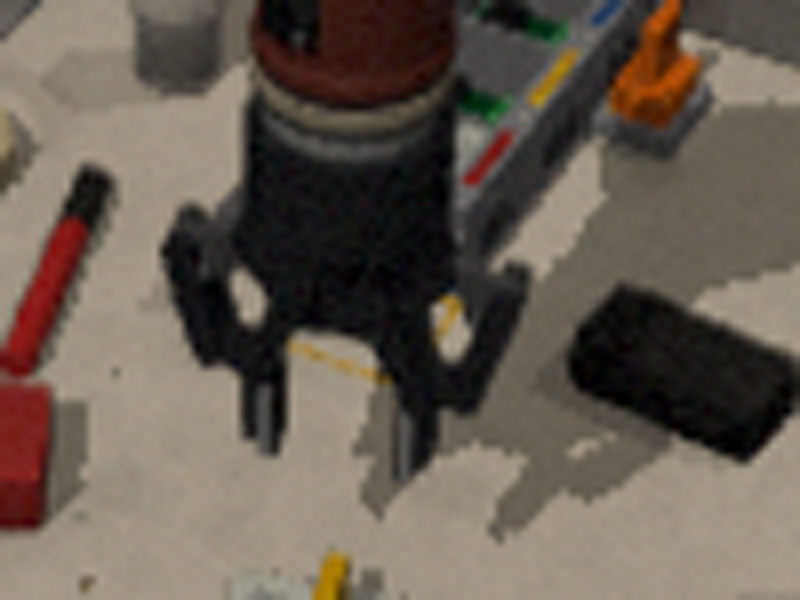

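Emit:
move_arm --pt "0.004 -0.0009 0.05 0 0 0" --pt "0 0 0.03 0 0 0" --pt "0 0 0.0145 0 0 0" --pt "0 0 0 0 0 0" --pt "0 0 0 0 0 0"

```text
time: 19.62
ee_pos: [0.5403, 0.3987, 0.0109]
ee_rot: [0.61, 0.792, 0.001, 0.001]
force: [-0.2, -0.1, 0.9]
finger_gap: 0.0473
```

```bash
python3 - <<'E'
from h import *
s=snap("scene");crop(s,250,170,350,245,8,"c14")
go([.541,.3957,.0095],15)
E
```

```text
t 19.68 pos [0.5401 0.3989 0.0109] gap 0.047 q7 -0.17 F [ 0.3  0.2 -0.2]
 shift(cur tool) [-0.0033  0.      0.0014] turn [ 0.21 -0.   -0.17]  shift(after turn) [-0.0033  0.      0.0014] rows: shift 1 turn 1
```

View pics/c14.png

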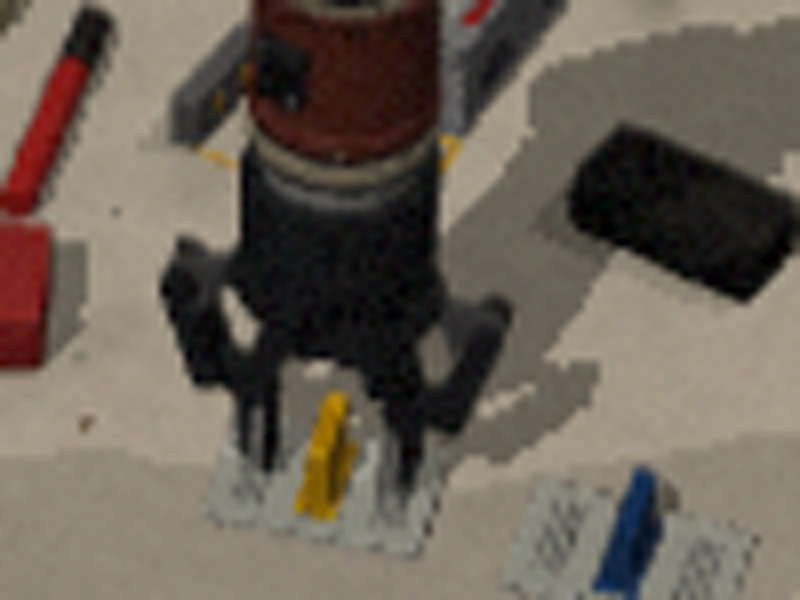

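Straddling the yellow bar at crop (328,455). Trim 3 mm in y and close.

Emit:
move_arm --pt "-0.0033 0 0.001 0 0 0" --pt "0 0 0 0 0 0"

```text
time: 19.92
ee_pos: [0.5399, 0.3948, 0.0085]
ee_rot: [0.61, 0.792, -0.0, 0.001]
force: [0.6, -0.5, 0.5]
finger_gap: 0.0472
```

Emit:
move_arm --pt "0 0 0 0 0 0" --pt "0 0 0 0 0 0" --pt "0 0 0 0 0 0" --pt "0 0 0 0 0 0" --pt "0 0 0 0 0 0" --pt "0 0 0 0 0 0" --claw 0 --newtons 90

```text
time: 20.68
ee_pos: [0.5397, 0.3955, 0.0082]
ee_rot: [0.61, 0.793, 0.0, 0.0]
force: [-0.0, 0.2, 3.1]
finger_gap: 0.009
```

Emit:
move_arm --pt "0 0 -0.03 0 0 0" --pt "0 0 -0.05 0 0 0" --pt "0 0 -0.06 0 0 0" --pt "0 0 -0.02 0 0 0" --pt "0 0 0 0 0 0"

```text
time: 21.3
ee_pos: [0.5399, 0.3957, 0.1693]
ee_rot: [0.61, 0.793, 0.001, 0.001]
force: [-0.2, -1.0, -1.5]
finger_gap: 0.0088
```

```bash
python3 - <<'E'
from h import *
panel("yellow",-.030,.12,15,h=.0095)
s=snap("scene");crop(s,250,120,350,195,8,"c15")
E
```

```text
yellow -0.03 0.12 15 TCP [0.6585 0.0702 0.1408]
t 21.3 pos [0.5399 0.3957 0.1693] gap 0.0088 q7 -0.21 F [-0.2 -1.  -1.5]
 shift(cur tool) [-0.3451  0.0311  0.0285] turn [-14.77  -1.85  13.87]  shift(after turn) [-0.3274  0.1022  0.0569] rows: shift 6 turn 2
```

View pics/c15.png

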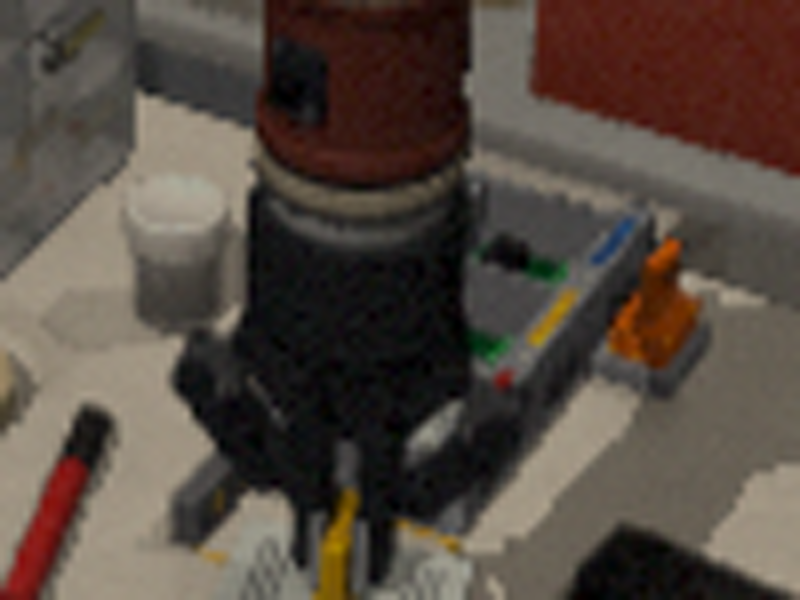

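Emit:
move_arm --pt "0 0 0 -7.4 -0.93 6.95" --pt "0 0 0 -7.4 -0.93 6.95" --pt "-0.05 0.012 0.004 0 0 0" --pt "-0.06 0.019 0.005 0 0 0" --pt "-0.06 0.019 0.005 0 0 0" --pt "-0.06 0.019 0.005 0 0 0" --pt "-0.06 0.019 0.01 0 0 0" --pt "-0.037 0.014 0.028 0 0 0" --pt "0 0 0 0 0 0"

```text
time: 22.48
ee_pos: [0.6548, 0.0659, 0.1352]
ee_rot: [0.699, 0.704, 0.087, 0.091]
force: [-0.8, 0.2, -1.2]
finger_gap: 0.0089
```

```bash
python3 - <<'E'
from h import *
panel("yellow",-.031,.07,15,h=.0083)
s=snap("scene");crop(s,270,110,370,185,8,"c16")
s=snap("top");crop(s,330,150,430,225,8,"c16t")
E
```

```text
yellow -0.031 0.07 15 TCP [0.6578 0.0702 0.0897]
t 22.48 pos [0.6548 0.0659 0.1352] gap 0.0089 q7 0.09 F [-0.8  0.2 -1.2]
 shift(cur tool) [ 0.0045 -0.0084  0.0448] turn [-0.56  0.48 -0.47]  shift(after turn) [ 0.0042 -0.0088  0.0447] rows: shift 1 turn 1
```

View pics/c16.png

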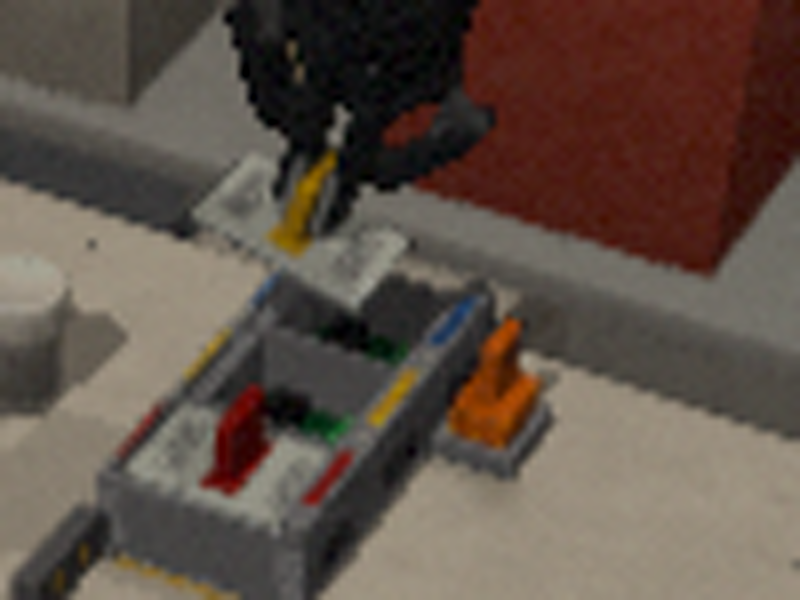

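View pics/c16t.png

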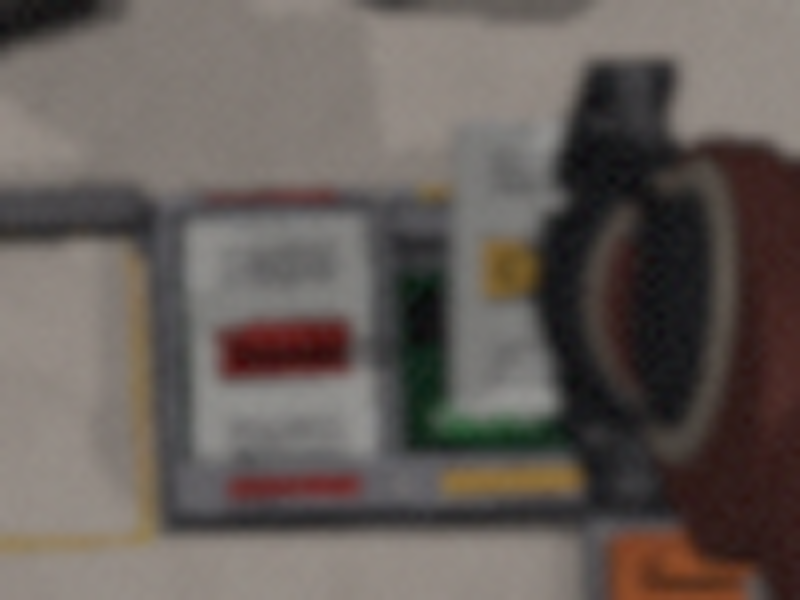

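```bash
cat >> h.py <<'E'
def bx(w):
    d=np.asarray(w)[:2]-BC; c,sn=np.cos(np.radians(BY)),np.sin(np.radians(BY)); return np.array([c*d[0]+sn*d[1],-sn*d[0]+c*d[1]]).round(4)
E
python3 - <<'E'
from h import *
s=snap("top"); o=get_obs(); print(o["ee_pos"],bx(o["ee_pos"]))
P=lambda u,v:(330+(u+.5)/8-.5,150+(v+.5)/8-.5)
tz=o["ee_pos"][2]-.008
for p,z in(((447,407),tz-.0117+.003),((459,125),tz+.0117+.005)): print(bx(ray(s,P(*p),z)))
go([.6578,.0702,.0897],BY,15)
E
```

```text
[0.6550729  0.07461254 0.1377152 ] [0.0076 0.0045]
[-0.0342  0.0323]
[0.0485 0.0291]
t 22.62 pos [0.6551 0.0746 0.1377] gap 0.0089 q7 0.09 F [-0.8  0.5 -0.7]
 shift(cur tool) [-0.0044 -0.0096  0.0471] turn [-0.33  0.03  0.07]  shift(after turn) [-0.0045 -0.0099  0.0471] rows: shift 1 turn 1
```

Emit:
move_arm --pt "0 -0.004 0.015 0 0 0" --pt "0 -0.003 0.015 0 0 0" --pt "0 0 0 0 0 0" --pt "0 0 0 0 0 0" --pt "0 0 0 0 0 0"

```text
time: 23.25
ee_pos: [0.6579, 0.073, 0.1095]
ee_rot: [0.696, 0.706, 0.092, 0.092]
force: [-0.1, 0.4, -0.6]
finger_gap: 0.0088
```

```bash
python3 - <<'E'
from h import *
panel("yellow",-.031,.042,15,h=.0083)
s=snap("top");crop(s,370,150,430,210,10,"c17t")
E
```

```text
yellow -0.031 0.042 15 TCP [0.6578 0.0702 0.0617]
t 23.25 pos [0.6579 0.073  0.1095] gap 0.0088 q7 0.1 F [-0.1  0.4 -0.6]
 shift(cur tool) [-0.0028 -0.0125  0.0462] turn [-0.03  0.1  -0.01]  shift(after turn) [-0.0029 -0.0125  0.0462] rows: shift 1 turn 1
```

View pics/c17t.png

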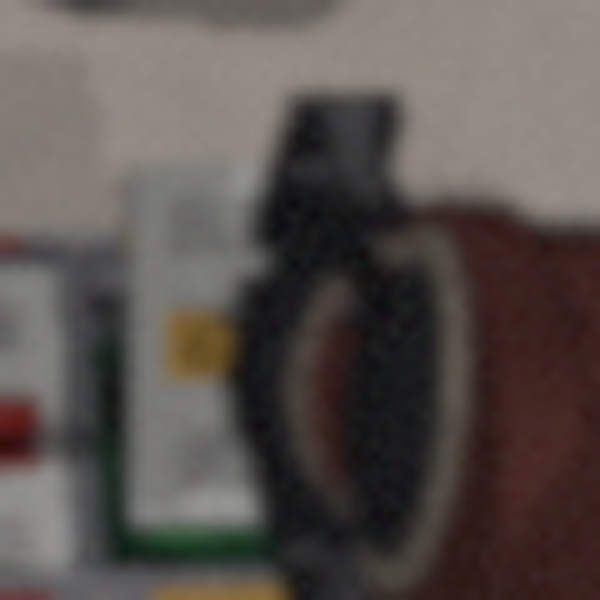

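```bash
python3 - <<'E'
from h import *
s=snap("top"); o=get_obs(); print(o["ee_pos"],bx(o["ee_pos"]))
P=lambda u,v:(370+(u+.5)/10-.5,150+(v+.5)/10-.5)
tz=o["ee_pos"][2]-.008
for p,z in(((127,524),tz-.0117+.003),((134,165),tz+.0117+.005)): print(bx(ray(s,P(*p),z)))
E
```

```text
[0.65781622 0.07303963 0.10949276] [0.0104 0.0029]
[-0.033   0.0347]
[0.0534 0.0331]
```

Emit:
move_arm --pt "-0.0037 -0.004 0.015 0 0 0" --pt "0 -0.004 0.015 0 0 0" --pt "0 -0.003 0.01 0 0 0" --pt "0 -0.0012 0.005 0 0 0" --pt "0 0 0 0 0 0" --pt "0 0 0 0 0 0"

```text
time: 24.1
ee_pos: [0.6578, 0.0693, 0.0628]
ee_rot: [0.696, 0.706, 0.092, 0.092]
force: [0.5, 0.1, -1.0]
finger_gap: 0.0088
```

```bash
python3 - <<'E'
from h import *
panel("yellow",-.031,.042,15,h=.0083)
panel("yellow",-.045,.042,15,h=.0083)
s=snap("top");crop(s,370,150,430,210,10,"c18t")
s=snap("scene");crop(s,270,110,370,185,8,"c18")
E
```

```text
yellow -0.031 0.042 15 TCP [0.6578 0.0702 0.0617]
t 24.1 pos [0.6578 0.0693 0.0628] gap 0.0088 q7 0.13 F [ 0.5  0.1 -1. ]
 shift(cur tool) [ 0.0008 -0.0002  0.0011] turn [-0.04  0.1   0.  ]  shift(after turn) [ 0.0008 -0.0002  0.0011] rows: shift 1 turn 1
yellow -0.045 0.042 15 TCP [0.6438 0.0699 0.0617]
t 24.1 pos [0.6578 0.0693 0.0628] gap 0.0088 q7 0.13 F [ 0.5  0.1 -1. ]
 shift(cur tool) [ 0.0008 -0.0137 -0.0025] turn [-0.04  0.1   0.  ]  shift(after turn) [ 0.0008 -0.0137 -0.0026] rows: shift 1 turn 1
```

View pics/c18t.png

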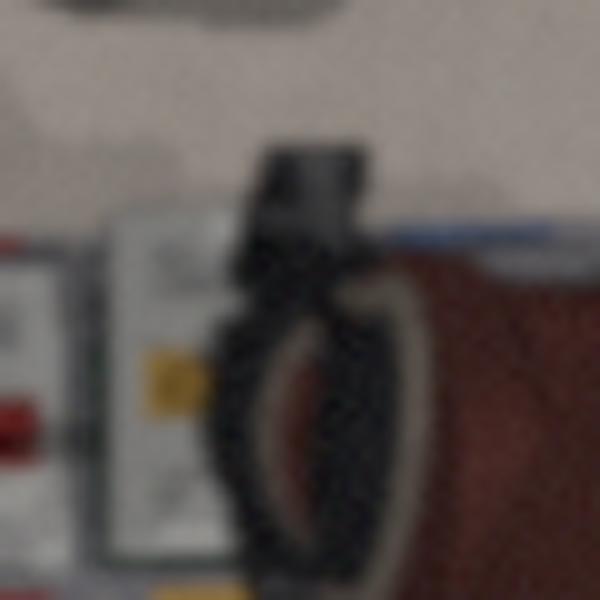

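View pics/c18.png

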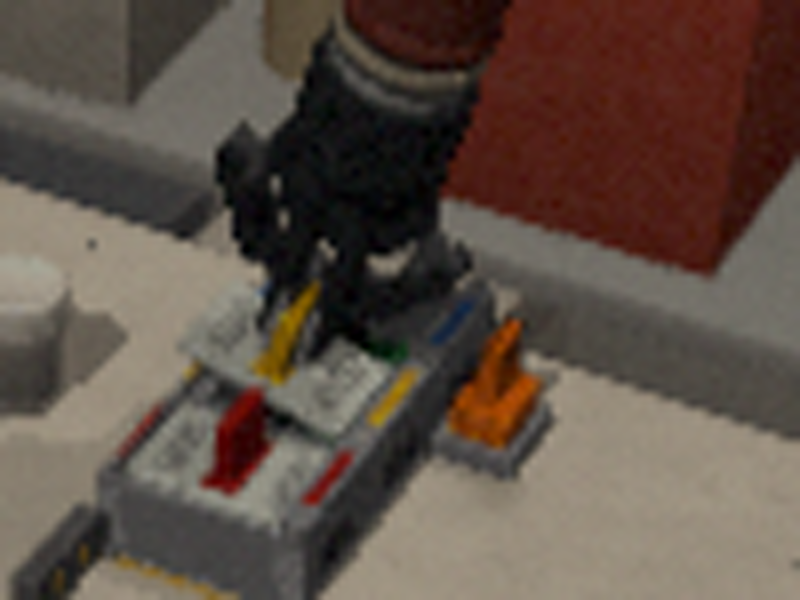

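Emit:
move_arm --pt "0 0 0.001 0 0 0" --pt "0 -0.0055 -0.0015 0 0 0" --pt "0 -0.0055 -0.0015 0 0 0" --pt "0 -0.0027 -0.0006 0 0 0" --pt "0 0 0 0 0 0" --pt "0 0 0 0 0 0"

```text
time: 24.95
ee_pos: [0.6434, 0.0691, 0.0613]
ee_rot: [0.696, 0.707, 0.092, 0.092]
force: [-0.3, -0.3, -1.2]
finger_gap: 0.0086
```

```bash
python3 - <<'E'
from h import *
panel("yellow",-.045,.042,15,h=.0083)
panel("yellow",-.045,.041,3,h=.0083)
s=snap("top");crop(s,370,150,430,210,10,"c19t")
E
```

```text
yellow -0.045 0.042 15 TCP [0.6438 0.0699 0.0617]
t 24.95 pos [0.6434 0.0691 0.0613] gap 0.0086 q7 0.13 F [-0.3 -0.3 -1.2]
 shift(cur tool) [ 0.0009  0.0005 -0.0002] turn [-0.11  0.1  -0.01]  shift(after turn) [ 0.0009  0.0005 -0.0002] rows: shift 1 turn 1
yellow -0.045 0.041 3 TCP [0.647  0.07   0.0516]
t 24.95 pos [0.6434 0.0691 0.0613] gap 0.0086 q7 0.13 F [-0.3 -0.3 -1.2]
 shift(cur tool) [0.0009 0.001  0.0103] turn [11.89  0.1  -0.02]  shift(after turn) [0.0009 0.0031 0.0099] rows: shift 1 turn 2
```

View pics/c19t.png

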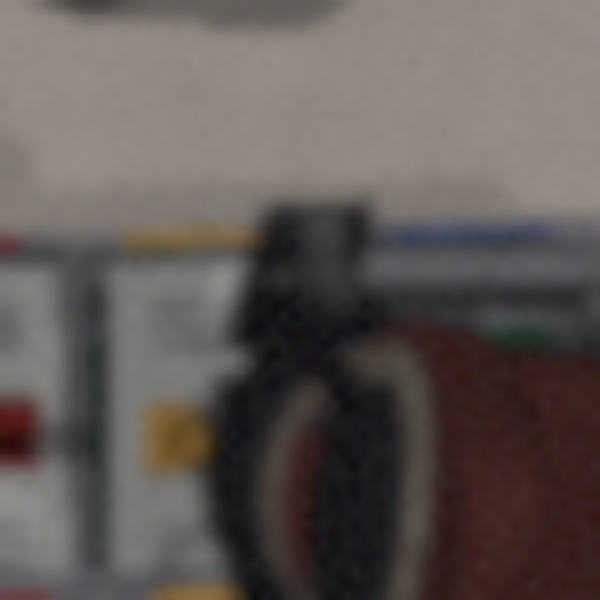

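Emit:
move_arm --pt "0 0.0002 0.0026 3 0 0" --pt "0 0.0005 0.0026 3 0 0" --pt "0 0.0005 0.0025 3 0 0" --pt "0 0.0006 0.0024 3 0 0" --pt "0 0.0006 0.0015 1.4 0 0" --pt "0 0.0003 0.0015 1.4 0 0" --pt "0 0 0 0 0 0" --pt "0 0 0 0 0 0"

```text
time: 26.0
ee_pos: [0.6477, 0.0691, 0.0486]
ee_rot: [0.702, 0.712, -0.0, 0.001]
force: [0.6, -0.2, -1.1]
finger_gap: 0.0087
```

```bash
python3 - <<'E'
from h import *
panel("yellow",-.045,.040,0,h=.0083)
s=snap("scene");crop(s,270,110,370,185,8,"c20")
E
```

```text
yellow -0.045 0.04 0 TCP [0.6475 0.07   0.0483]
t 26.0 pos [0.6477 0.0691 0.0486] gap 0.0087 q7 0.1 F [ 0.6 -0.2 -1.1]
 shift(cur tool) [ 0.0009 -0.0002  0.0003] turn [ 0.08  0.1  -0.03]  shift(after turn) [ 0.0009 -0.0002  0.0003] rows: shift 1 turn 1
```

View pics/c20.png

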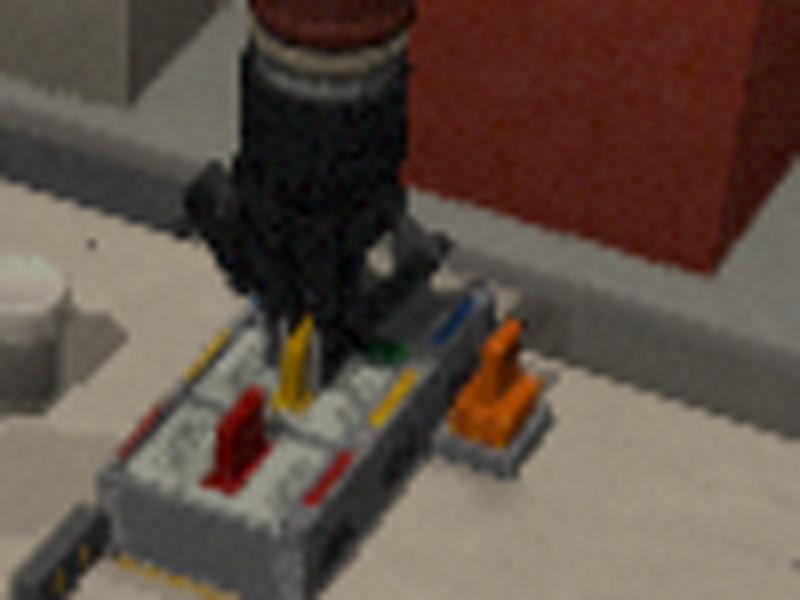

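Emit:
move_arm --pt "0 0 0.001 0 0 0" --pt "0 0 0.0006 0 0 0" --pt "0 0 0 0 0 0"

```text
time: 26.42
ee_pos: [0.648, 0.0691, 0.0482]
ee_rot: [0.702, 0.712, 0.0, 0.001]
force: [-1.0, -0.2, 5.9]
finger_gap: 0.0089
```

Emit:
move_arm --pt "0 0 0 0 0 0" --pt "0 0 0 0 0 0" --pt "0 0 0 0 0 0" --pt "0 0 -0.015 0 0 0" --pt "0 0 -0.04 0 0 0" --pt "0 0 -0.05 0 0 0" --pt "0 0 -0.02 0 0 0" --claw 30

```text
time: 27.3
ee_pos: [0.6499, 0.069, 0.177]
ee_rot: [0.702, 0.712, 0.003, 0.004]
force: [-0.3, -0.2, -0.3]
finger_gap: 0.0259
```

```bash
python3 - <<'E'
from h import *
s=snap("top");crop(s,240,230,340,305,8,"c21t")
s=snap("scene");crop(s,270,130,350,190,10,"c21")
go([.417,.371,.12],10.5)
E
```

```text
t 27.4 pos [0.6501 0.0692 0.1765] gap 0.0256 q7 0.06 F [ 0.4  0.2 -1. ]
 shift(cur tool) [ 0.3054 -0.229   0.0539] turn [ 0.55  0.11 -9.64]  shift(after turn) [ 0.3392 -0.1742  0.0565] rows: shift 5 turn 1
```

View pics/c21t.png

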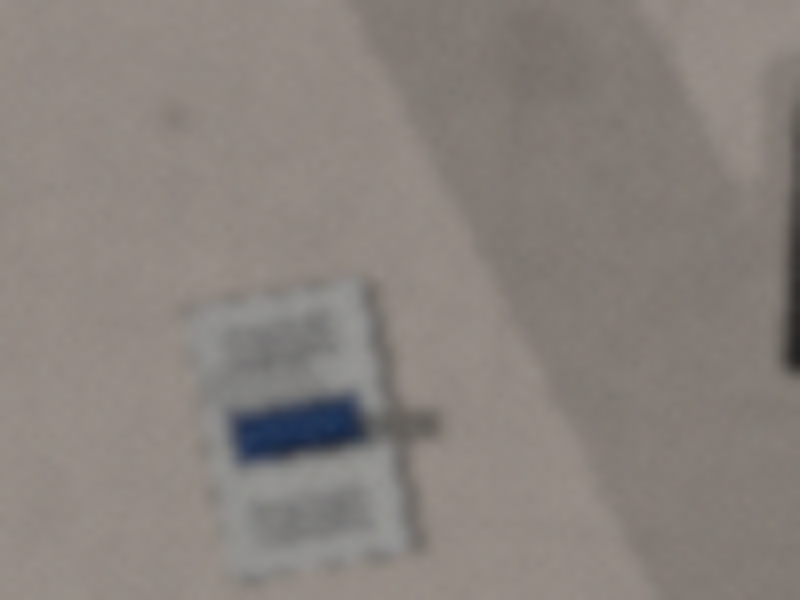

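View pics/c21.png

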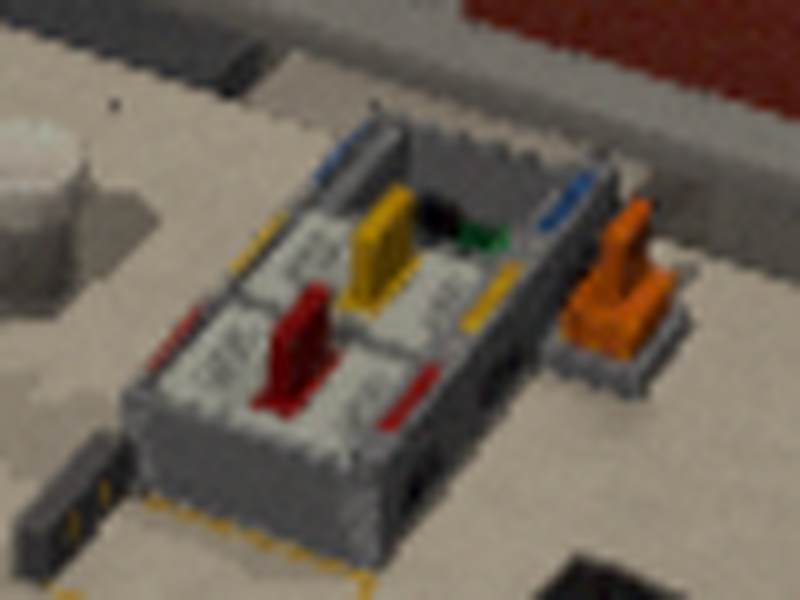

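```bash
python3 - <<'E'
from h import *
s=snap("top")
p=np.array([ray(s,(240+(u+.5)/8-.5,230+(v+.5)/8-.5),.005)[:2] for u,v in((183,308),(370,282),(422,548),(237,582))]); print(p.mean(0), [np.degrees(np.arctan2(*(p[i]-p[i-1])[::-1])).round(1) for i in range(4)])
E
```

```text
[0.41556985 0.37072589] [np.float64(10.8), np.float64(-82.8), np.float64(-169.7), np.float64(99.6)]
```

Emit:
move_arm --pt "0 0 0 0 0 -9.6" --pt "0.05 -0.026 0 0 0 0" --pt "0.06 -0.031 0 0 0 0" --pt "0.06 -0.031 0 0 0 0" --pt "0.06 -0.031 0 0 0 0" --pt "0.06 -0.031 0.015 0 0 0" --pt "0.049 -0.024 0.03 0 0 0" --pt "0 0 0.01 0 0 0" --pt "0 0 0 0 0 0" --pt "0 0 0 0 0 0" --claw 55

```text
time: 28.7
ee_pos: [0.4301, 0.3521, 0.1179]
ee_rot: [0.641, 0.768, -0.0, 0.002]
force: [0.9, 0.6, -0.7]
finger_gap: 0.0468
```

```bash
python3 - <<'E'
from h import *
go([.4175,.3715,.0085],10.3)
s=snap("scene");crop(s,290,170,390,245,8,"c22")
E
```

```text
t 28.7 pos [0.4301 0.3521 0.1179] gap 0.0468 q7 -0.35 F [ 0.9  0.6 -0.7]
 shift(cur tool) [ 0.0217 -0.0092  0.1093] turn [ 0.14  0.17 -0.04]  shift(after turn) [ 0.0214 -0.0089  0.1094] rows: shift 2 turn 1
```

View pics/c22.png

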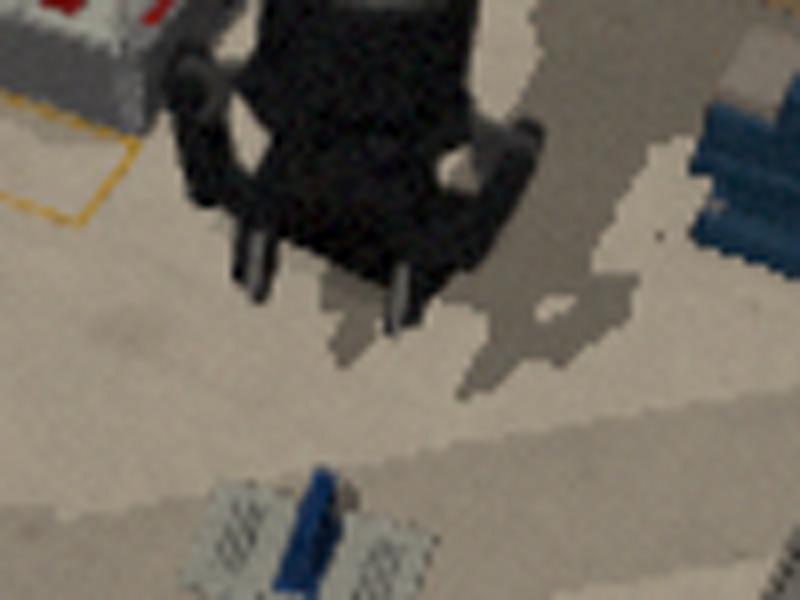

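Emit:
move_arm --pt "0.02 -0.009 0.03 0 0 0" --pt "0.001 -0.0005 0.04 0 0 0" --pt "0 0 0.015 0 0 0" --pt "0 0 0 0 0 0" --pt "0 0 0 0 0 0"

```text
time: 29.38
ee_pos: [0.4169, 0.3728, 0.0341]
ee_rot: [0.64, 0.768, 0.001, 0.002]
force: [-0.3, -0.5, 0.9]
finger_gap: 0.0468
```

```bash
python3 - <<'E'
from h import *
go([.417,.3714,.0085],10.3)
s=snap("scene");crop(s,290,170,390,245,8,"c23")
E
```

```text
t 29.38 pos [0.4169 0.3728 0.0341] gap 0.0468 q7 -0.35 F [-0.3 -0.5  0.9]
 shift(cur tool) [-0.0013 -0.0003  0.0256] turn [0.23 0.04 0.09]  shift(after turn) [-0.0014 -0.0002  0.0256] rows: shift 1 turn 1
```

View pics/c23.png

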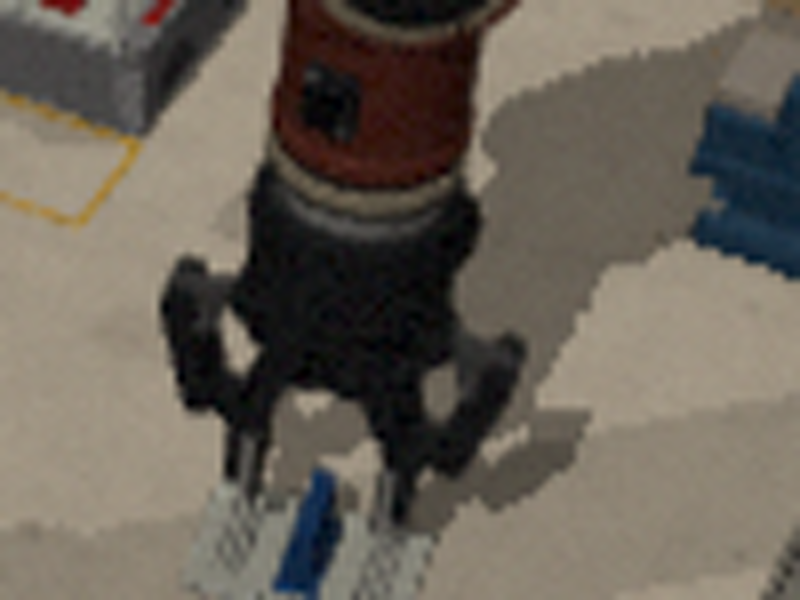

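Emit:
move_arm --pt "-0.0013 0 0.018 0 0 0" --pt "0 0 0.0075 0 0 0" --pt "0 0 0 0 0 0" --pt "0 0 0 0 0 0"

```text
time: 29.92
ee_pos: [0.4162, 0.3717, 0.0078]
ee_rot: [0.64, 0.769, 0.001, 0.001]
force: [-0.3, -0.1, 0.0]
finger_gap: 0.047
```

Emit:
move_arm --pt "0 0 0 0 0 0" --pt "0 0 0 0 0 0" --pt "0 0 0 0 0 0" --pt "0 0 0 0 0 0" --pt "0 0 0 0 0 0" --pt "0 0 0 0 0 0" --claw 0 --newtons 90

```text
time: 30.68
ee_pos: [0.416, 0.3715, 0.0077]
ee_rot: [0.64, 0.769, 0.0, 0.001]
force: [-0.6, -1.7, 6.2]
finger_gap: 0.0085
```

Emit:
move_arm --pt "0 0 -0.03 0 0 0" --pt "0 0 -0.05 0 0 0" --pt "0 0 -0.06 0 0 0" --pt "0 0 -0.02 0 0 0" --pt "0 0 0 0 0 0"

```text
time: 31.3
ee_pos: [0.416, 0.3721, 0.1683]
ee_rot: [0.64, 0.769, 0.001, 0.001]
force: [0.1, -0.8, -1.1]
finger_gap: 0.009
```

```bash
python3 - <<'E'
from h import *
panel("blue",-.030,.12,15,h=.0085)
s=snap("scene","sc24");snap("top","top24")
E
```

```text
blue -0.03 0.12 15 TCP [6.599e-01 2.000e-04 1.399e-01]
t 31.3 pos [0.416  0.3721 0.1683] gap 0.009 q7 -0.4 F [ 0.1 -0.8 -1.1]
 shift(cur tool) [-0.41    0.1721  0.0292] turn [-14.74  -1.26   9.52]  shift(after turn) [-0.3757  0.2226  0.0891] rows: shift 6 turn 2
```

View pics/sc24.png

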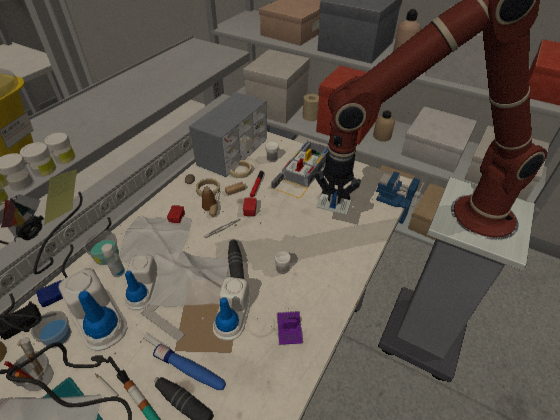

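View pics/top24.png

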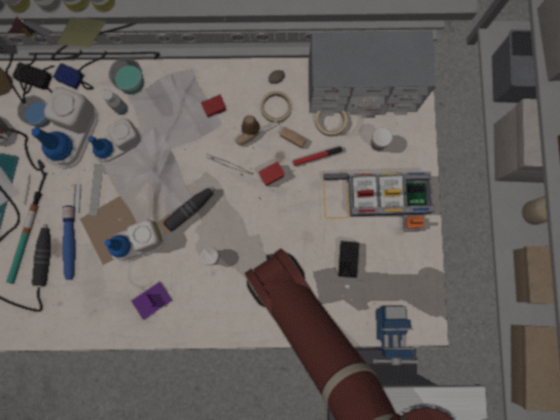

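Emit:
move_arm --pt "0 0 0 -7.4 -0.6 4.8" --pt "0 0 0 -7.4 -0.6 4.8" --pt "-0.04 0.02 0.006 0 0 0" --pt "-0.055 0.033 0.009 0 0 0" --pt "-0.055 0.033 0.009 0 0 0" --pt "-0.055 0.033 0.009 0 0 0" --pt "-0.055 0.033 0.009 0 0 0" --pt "-0.055 0.033 0.009 0 0 0" --pt "-0.04 0.025 0.009 0 0 0" --pt "-0.02 0.013 0.009 0 0 0"

```text
time: 32.65
ee_pos: [0.6479, 0.0049, 0.1557]
ee_rot: [0.698, 0.704, 0.09, 0.091]
force: [-0.4, -0.4, -1.2]
finger_gap: 0.0087
```

Emit:
move_arm --pt "0 0 0 0 0 0" --pt "0 0 0 0 0 0" --pt "0 0 0 0 0 0"

```text
time: 33.02
ee_pos: [0.647, 0.012, 0.1578]
ee_rot: [0.695, 0.707, 0.092, 0.09]
force: [0.6, -0.8, -0.8]
finger_gap: 0.0085
```

```bash
python3 - <<'E'
from h import *
panel("blue",-.031,.085,15,h=.0078)
E
```

```text
blue -0.031 0.085 15 TCP [6.590e-01 2.000e-04 1.042e-01]
t 33.02 pos [0.647  0.012  0.1578] gap 0.0085 q7 0.11 F [ 0.6 -0.8 -0.8]
 shift(cur tool) [-0.012  -0.0023  0.0548] turn [-0.16 -0.04  0.1 ]  shift(after turn) [-0.012  -0.0024  0.0548] rows: shift 1 turn 1
```

Emit:
move_arm --pt "-0.012 -0.001 0.02 0 0 0" --pt "0 -0.001 0.025 0 0 0" --pt "0 0 0.01 0 0 0" --pt "0 0 0 0 0 0" --pt "0 0 0 0 0 0"

```text
time: 33.65
ee_pos: [0.6608, -0.0023, 0.1052]
ee_rot: [0.696, 0.706, 0.093, 0.092]
force: [0.1, -0.1, 0.1]
finger_gap: 0.009
```

```bash
python3 - <<'E'
from h import *
panel("blue",-.031,.042,15,h=.0078)
s=snap("top");crop(s,390,155,450,215,10,"c25t")
s=snap("scene");crop(s,270,110,370,185,8,"c25")
E
```

```text
blue -0.031 0.042 15 TCP [6.59e-01 2.00e-04 6.12e-02]
t 33.65 pos [ 0.6608 -0.0023  0.1052] gap 0.009 q7 0.14 F [ 0.1 -0.1  0.1]
 shift(cur tool) [ 0.0026 -0.013   0.0421] turn [-0.    0.07 -0.05]  shift(after turn) [ 0.0025 -0.013   0.0421] rows: shift 1 turn 1
```

View pics/c25t.png

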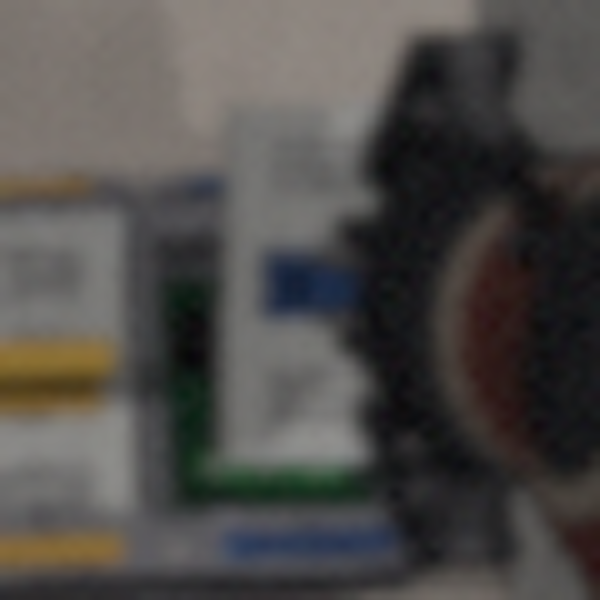

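View pics/c25.png

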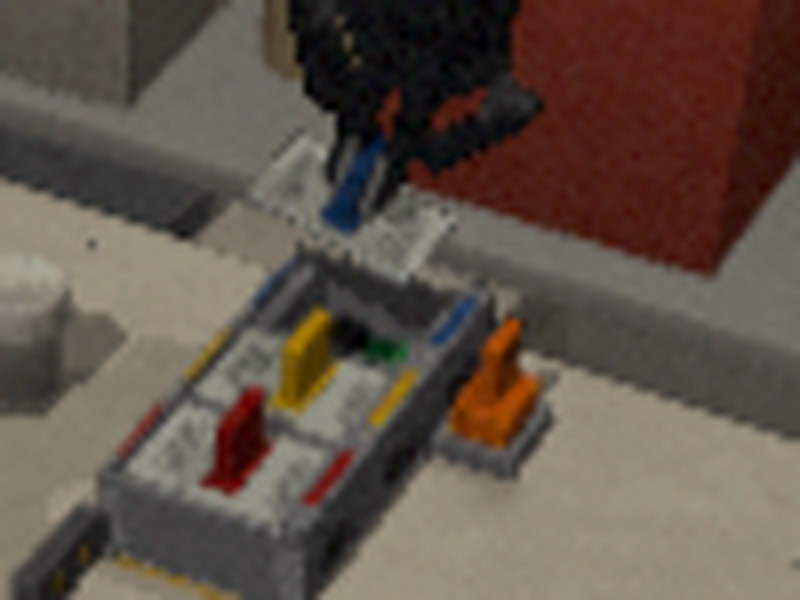

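```bash
python3 - <<'E'
from h import *
s=snap("top"); o=get_obs(); print(o["ee_pos"],bx(o["ee_pos"]))
P=lambda u,v:(390+(u+.5)/10-.5,155+(v+.5)/10-.5)
tz=o["ee_pos"][2]-.0075
for p,z in(((219,462),tz-.0117+.003),((227,105),tz+.0117+.005)): print(bx(ray(s,P(*p),z)))
E
```

```text
[ 0.66077431 -0.00228843  0.1055756 ] [ 0.0121 -0.0725]
[-0.0313 -0.0399]
[ 0.0548 -0.0411]
```

Emit:
move_arm --pt "0.0005 -0.004 0.015 0 0 0" --pt "0 -0.005 0.014 0 0 0" --pt "0 -0.003 0.008 0 0 0" --pt "0 -0.001 0.005 0 0 0" --pt "0 0 0 0 0 0" --pt "0 0 0 0 0 0"

```text
time: 34.55
ee_pos: [0.659, -0.002, 0.0611]
ee_rot: [0.696, 0.706, 0.093, 0.092]
force: [-0.3, -0.1, -0.9]
finger_gap: 0.0089
```

```bash
python3 - <<'E'
from h import *
panel("blue",-.031,.042,15,h=.0078)
panel("blue",-.045,.042,15,h=.0078)
s=snap("top");crop(s,390,155,450,215,10,"c26t")
s=snap("scene");crop(s,270,110,370,185,8,"c26")
E
```

```text
blue -0.031 0.042 15 TCP [6.59e-01 2.00e-04 6.12e-02]
t 34.55 pos [ 0.659  -0.002   0.0611] gap 0.0089 q7 0.16 F [-0.3 -0.1 -0.9]
 shift(cur tool) [ 0.0022  0.0001 -0.0001] turn [-0.01  0.07 -0.07]  shift(after turn) [ 0.0022  0.0001 -0.0001] rows: shift 1 turn 1
blue -0.045 0.042 15 TCP [ 0.645  -0.      0.0612]
t 34.55 pos [ 0.659  -0.002   0.0611] gap 0.0089 q7 0.16 F [-0.3 -0.1 -0.9]
 shift(cur tool) [ 0.0021 -0.0135 -0.0037] turn [-0.01  0.07 -0.07]  shift(after turn) [ 0.0022 -0.0135 -0.0037] rows: shift 1 turn 1
```

View pics/c26t.png

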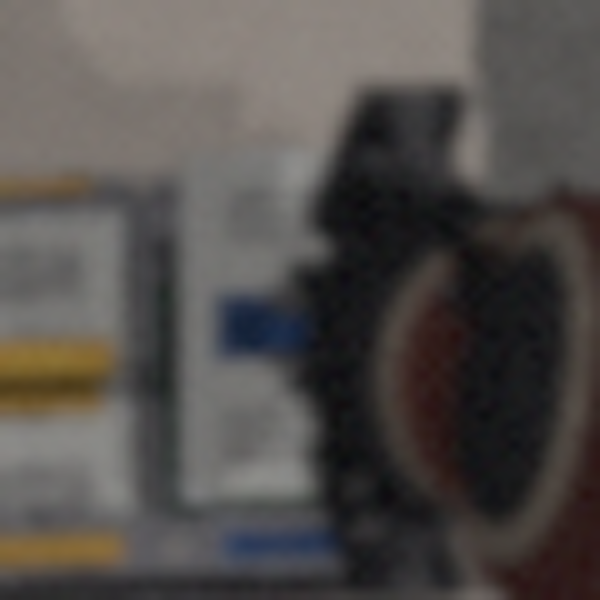

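View pics/c26.png

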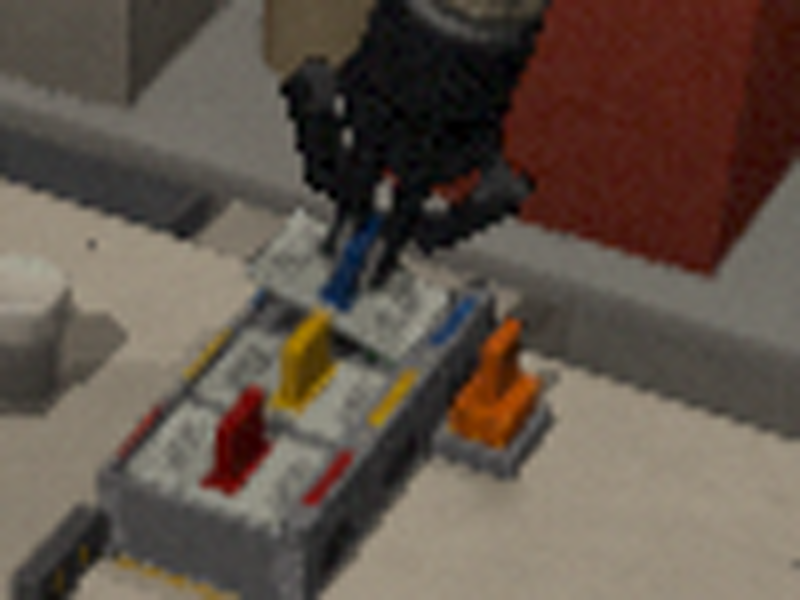

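```bash
python3 - <<'E'
from h import *
s=snap("top"); o=get_obs(); print(o["ee_pos"],bx(o["ee_pos"]))
P=lambda u,v,x0=390,y0=155:(x0+(u+.5)/10-.5,y0+(v+.5)/10-.5)
for p,z in(((180,500),.0455),((184,155),.071)): print(bx(ray(s,P(*p),z)))
print("yellow c18t",bx(ray(s,P(108,550,370,150),.0455)),bx(ray(s,P(110,212,370,150),.071)))
E
```

```text
[ 0.65893217 -0.00191657  0.06120285] [ 0.0103 -0.0721]
[-0.0336 -0.0405]
[ 0.0525 -0.0408]
yellow c18t [-0.0316  0.0304] [0.0526 0.0301]
```

Emit:
move_arm --pt "0.0008 0 0 0 0 0" --pt "0 -0.0055 -0.0016 0 0 0" --pt "0 -0.0055 -0.0015 0 0 0" --pt "0 -0.0025 -0.0006 0 0 0" --pt "0 0 0 0 0 0" --pt "0 0 0 0 0 0"

```text
time: 35.45
ee_pos: [0.6447, -0.0013, 0.0609]
ee_rot: [0.696, 0.706, 0.092, 0.092]
force: [0.4, 0.9, 0.0]
finger_gap: 0.0089
```

```bash
python3 - <<'E'
from h import *
panel("blue",-.045,.042,15,h=.0078)
panel("blue",-.045,.041,3,h=.0078)
s=snap("scene");crop(s,270,110,370,185,8,"c27")
E
```

```text
blue -0.045 0.042 15 TCP [ 0.645  -0.      0.0612]
t 35.45 pos [ 0.6447 -0.0013  0.0609] gap 0.0089 q7 0.16 F [0.4 0.9 0. ]
 shift(cur tool) [ 0.0013  0.0004 -0.0002] turn [-0.06  0.07 -0.07]  shift(after turn) [ 0.0013  0.0004 -0.0002] rows: shift 1 turn 1
blue -0.045 0.041 3 TCP [0.6481 0.     0.0511]
t 35.45 pos [ 0.6447 -0.0013  0.0609] gap 0.0089 q7 0.16 F [0.4 0.9 0. ]
 shift(cur tool) [0.0013 0.0008 0.0103] turn [11.94  0.06 -0.08]  shift(after turn) [0.0013 0.0029 0.0099] rows: shift 1 turn 2
```

View pics/c27.png

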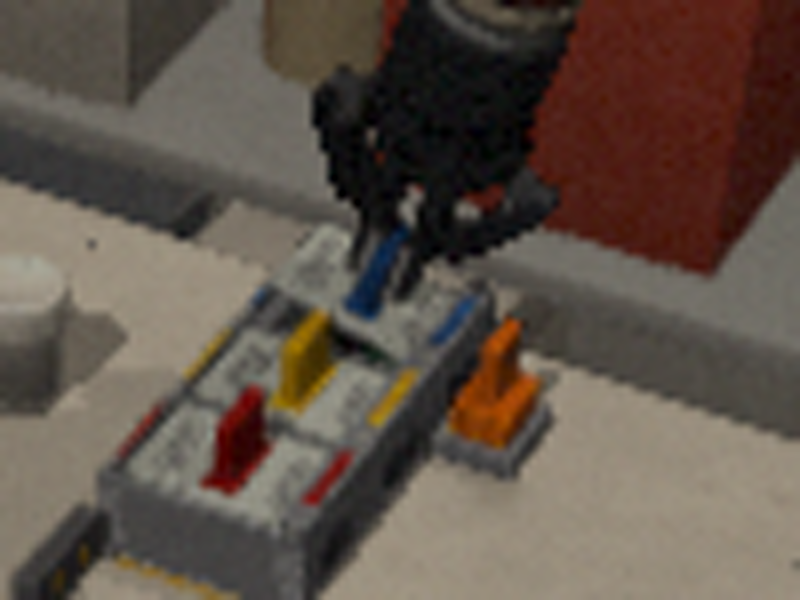

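Emit:
move_arm --pt "0 0.0002 0.0026 3 0 0" --pt "0 0.0005 0.0026 3 0 0" --pt "0 0.0005 0.0025 3 0 0" --pt "0 0.0006 0.0024 3 0 0" --pt "0 0.0006 0.0015 1.45 0 0" --pt "0 0.0003 0.0015 1.45 0 0" --pt "0 0 0 0 0 0" --pt "0 0 0 0 0 0"

```text
time: 36.5
ee_pos: [0.6489, -0.0012, 0.048]
ee_rot: [0.702, 0.712, -0.0, 0.0]
force: [-0.1, 0.2, -0.5]
finger_gap: 0.0085
```

Emit:
move_arm --pt "0 0 0.001 0 0 0" --pt "0 0 0.0004 0 0 0" --pt "0 0 0 0 0 0"

```text
time: 36.88
ee_pos: [0.6489, -0.0013, 0.0477]
ee_rot: [0.702, 0.712, -0.0, 0.0]
force: [-1.9, 0.5, 5.7]
finger_gap: 0.0087
```

```bash
python3 - <<'E'
from h import *
panel("blue",-.045,.040,0,h=.0078)
s=snap("scene");crop(s,270,110,370,185,8,"c28")
E
```

```text
blue -0.045 0.04 0 TCP [0.6486 0.     0.0478]
t 36.88 pos [ 0.6489 -0.0013  0.0477] gap 0.0087 q7 0.12 F [-1.9  0.5  5.7]
 shift(cur tool) [ 0.0013 -0.0003 -0.0001] turn [ 0.02  0.04 -0.08]  shift(after turn) [ 0.0013 -0.0003 -0.0001] rows: shift 1 turn 1
```

View pics/c28.png

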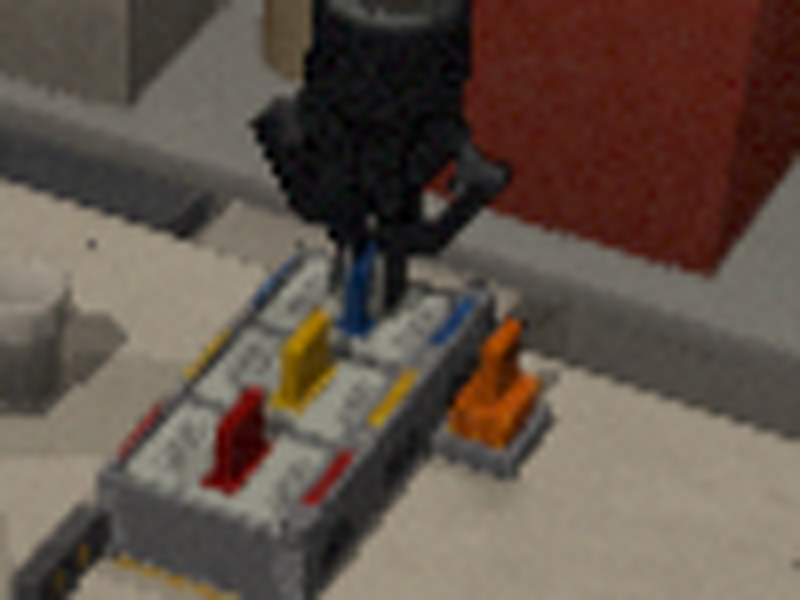

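Seated. Release, rise, and move clear to look at everything including the pack.

Emit:
move_arm --pt "0 0 0 0 0 0" --pt "0 0 0 0 0 0" --pt "0 0 0 0 0 0" --pt "0 0 -0.015 0 0 0" --pt "0 0 -0.04 0 0 0" --pt "0 0 -0.05 0 0 0" --pt "0 0 -0.04 0 0 0" --pt "0 -0.06 -0.03 0 0 0" --pt "0 -0.06 -0.03 0 0 0" --pt "0 0 0 0 0 0" --claw 30

```text
time: 38.17
ee_pos: [0.5349, -0.0033, 0.2512]
ee_rot: [0.702, 0.712, 0.001, 0.001]
force: [0.1, 0.0, 0.2]
finger_gap: 0.0252
```

```bash
python3 - <<'E'
from h import *
s=snap("top");crop(s,310,160,450,285,5.6,"c29t")
s=snap("scene");crop(s,260,120,380,210,6.5,"c29")
print(get_obs()["ee_pos"])
E
```

```text
[ 0.53795907 -0.00260924  0.24911106]
```

View pics/c29t.png

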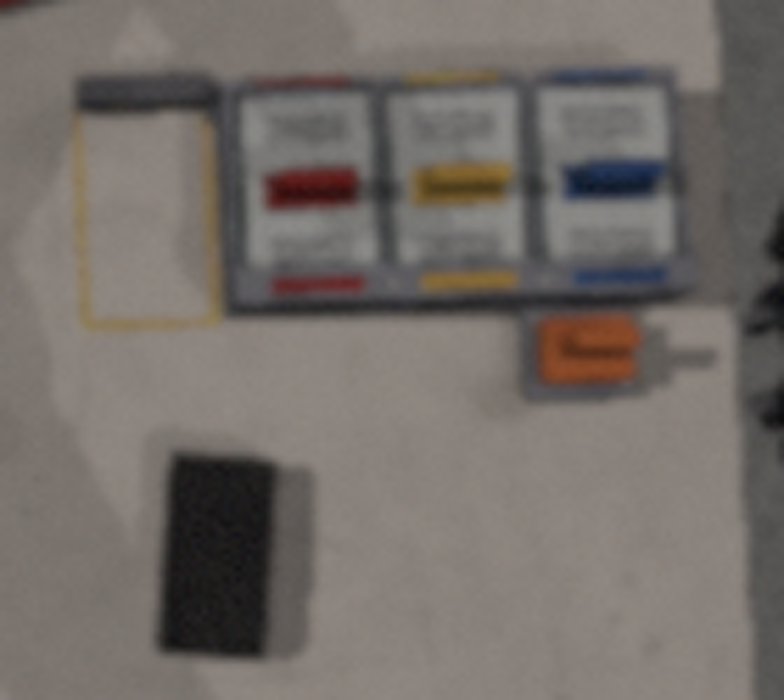

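View pics/c29.png

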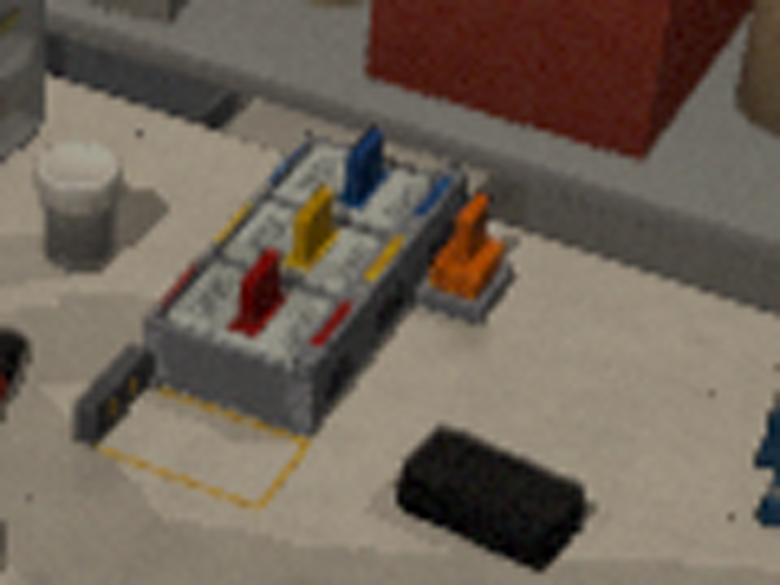

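```bash
python3 - <<'E'
from h import *
s=snap("top")
p=np.array([ray(s,(310+(u+.5)/5.6-.5,160+(v+.5)/5.6-.5),.03)[:2] for u,v in((172,454),(276,461),(265,657),(160,650))]); c=p.mean(0);print(c, [np.degrees(np.arctan2(*(p[i]-p[i-1])[::-1])).round(1) for i in range(4)],[np.hypot(*(p[i]-p[i-1])).round(4) for i in range(4)])
# dark-mask rect too
im=s["image"]; m=(im.max(2)<45).astype(np.uint8); m[:230]=0;m[290:]=0;m[:,:330]=0;m[:,370:]=0
N,L,st,ce=cv2.connectedComponentsWithStats(m); i=1+np.argmax(st[1:,4]); print(st[i],ce[i],ray(s,ce[i],.03))
r=cv2.minAreaRect(np.argwhere(L==i)[:,::-1].astype(np.float32)); print(r, ray(s,r[0],.03))
a=np.radians(-5); g=c+ -.025*np.array([np.cos(a),np.sin(a)]); print("grip at",g)
go([g[0],g[1],.12],85)
E
```

```text
[0.47625169 0.18503389] [np.float64(-5.1), np.float64(-94.5), np.float64(174.9), np.float64(85.6)] [np.float64(0.0912), np.float64(0.0486), np.float64(0.0911), np.float64(0.0485)]
[339 242  20  35 589] [348.36332767 258.99830221] [0.47548721 0.18558344 0.03      ]
((348.4049072265625, 258.927001953125), (17.427980422973633, 33.85816955566406), 3.814074993133545) [0.47567108 0.18546979 0.03      ]
grip at [0.45134682 0.18721279]
t 38.33 pos [ 0.5384 -0.0025  0.2483] gap 0.0255 q7 0.08 F [ 0.2 -0.9 -0.3]
 shift(cur tool) [ 0.1911 -0.0846  0.1279] turn [  0.09   0.14 -84.16]  shift(after turn) [0.1032 0.1814 0.1283] rows: shift 4 turn 8
```

Emit:
move_arm --pt "0 0 0 0 0 -10.5" --pt "0 0 0 0 0 -10.5" --pt "0 0 0 0 0 -10.5" --pt "0 0 0 0 0 -10.5" --pt "0 0 0 0 0 -10.5" --pt "0 0 0 0 0 -10.5" --pt "0 0 0 0 0 -10.5" --pt "0 0 0 0 0 -10.5" --pt "0.025 0.045 0.02 0 0 0" --pt "0.026 0.045 0.035 0 0 0" --claw 90

```text
time: 39.58
ee_pos: [0.4971, 0.0924, 0.1921]
ee_rot: [0.047, 0.999, 0.001, 0.002]
force: [0.5, 1.7, -1.3]
finger_gap: 0.0769
```

Emit:
move_arm --pt "0.026 0.045 0.035 0 0 0" --pt "0.026 0.045 0.035 0 0 0" --pt "0 0 0 0 0 0" --pt "0 0 0 0 0 0"

```text
time: 40.08
ee_pos: [0.4523, 0.1855, 0.1219]
ee_rot: [0.045, 0.999, -0.001, 0.0]
force: [-0.6, -0.5, -0.4]
finger_gap: 0.0771
```

```bash
python3 - <<'E'
from h import *
go([.4515,.187,.007],85.2)
s=snap("scene");crop(s,280,130,400,220,6.5,"c30")
E
```

```text
t 40.08 pos [0.4523 0.1855 0.1219] gap 0.0771 q7 0.9 F [-0.6 -0.5 -0.4]
 shift(cur tool) [0.0009 0.0016 0.1149] turn [-0.07  0.01 -0.39]  shift(after turn) [0.0009 0.0014 0.1149] rows: shift 2 turn 1
```

View pics/c30.png

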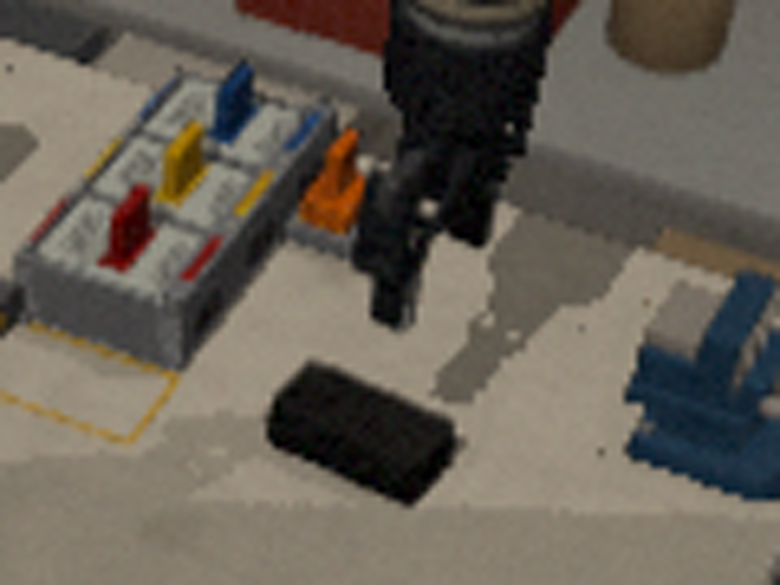

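Emit:
move_arm --pt "0.0009 0.0015 0.05 0 0 -0.4" --pt "0 0 0.045 0 0 0" --pt "0 0 0.02 0 0 0" --pt "0 0 0.003 0 0 0" --pt "0 0 0 0 0 0"

```text
time: 40.75
ee_pos: [0.4519, 0.1863, 0.0054]
ee_rot: [0.043, 0.999, -0.0, 0.001]
force: [0.4, -0.1, -0.0]
finger_gap: 0.0773
```

```bash
python3 - <<'E'
from h import *
go([.4515,.187,.004],85.2)
s=snap("scene");crop(s,280,130,400,220,6.5,"c31")
E
```

```text
t 40.75 pos [0.4519 0.1863 0.0054] gap 0.0773 q7 0.85 F [ 0.4 -0.1 -0. ]
 shift(cur tool) [0.0005 0.0006 0.0014] turn [-0.01  0.14 -0.09]  shift(after turn) [0.0005 0.0006 0.0014] rows: shift 1 turn 1
```

View pics/c31.png

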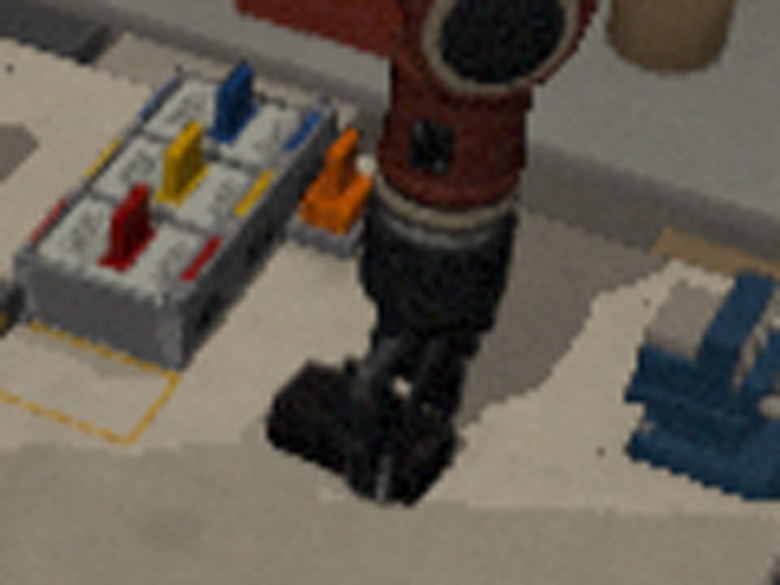

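Straddling the pack. Close gently.

Emit:
move_arm --pt "0 0 0 0 0 0" --pt "0 0 0 0 0 0" --pt "0 0 0 0 0 0" --pt "0 0 0 0 0 0" --claw 0 --newtons 20

```text
time: 41.3
ee_pos: [0.4512, 0.1869, 0.0057]
ee_rot: [0.042, 0.999, -0.0, 0.001]
force: [-1.2, -0.3, 6.5]
finger_gap: 0.0495
```

```bash
python3 - <<'E'
from h import *
go([.567,.2125,.005],90.9)
E
```

```text
t 41.3 pos [0.4512 0.1869 0.0057] gap 0.0495 q7 0.85 F [-1.2 -0.3  6.5]
 shift(cur tool) [-0.1132  0.0352  0.001 ] turn [-0.02  0.13 -5.71]  shift(after turn) [-0.1162  0.0238  0.0007] rows: shift 2 turn 1
```

Emit:
move_arm --pt "0 0 0 0 0 -1.9" --pt "0 0 0 0 0 -1.9" --pt "0 0 0 0 0 -1.9" --pt "-0.01 0.003 0 0 0 0" --pt "-0.015 0.004 0 0 0 0" --pt "-0.015 0.004 0 0 0 0" --pt "-0.015 0.004 0 0 0 0" --pt "-0.015 0.003 0 0 0 0" --pt "-0.01 0.002 0 0 0 0" --pt "0 0 0 0 0 0"

```text
time: 42.55
ee_pos: [0.5286, 0.2075, 0.0055]
ee_rot: [-0.008, 1.0, -0.001, -0.001]
force: [-3.0, -0.6, 7.2]
finger_gap: 0.0496
```

```bash
python3 - <<'E'
from h import *
go([.567,.2125,.005],90.9)
s=snap("scene");crop(s,260,140,360,215,8,"c32")
s=snap("top");crop(s,310,160,410,285,5.6,"c32t")
E
```

```text
t 42.55 pos [0.5286 0.2075 0.0055] gap 0.0496 q7 0.96 F [-3.  -0.6  7.2]
 shift(cur tool) [-0.0385  0.0044  0.0004] turn [-0.15 -0.17 -0.  ]  shift(after turn) [-0.0385  0.0044  0.0005] rows: shift 1 turn 1
```

View pics/c32.png

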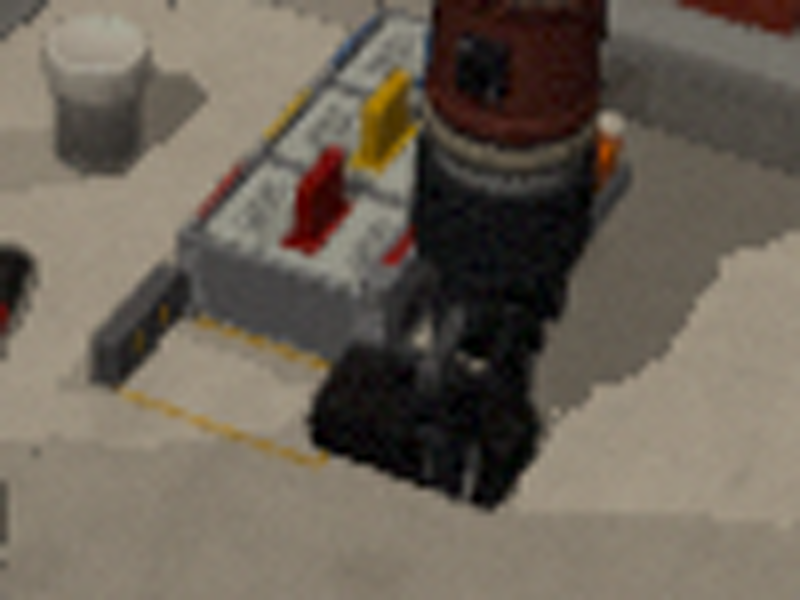

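View pics/c32t.png

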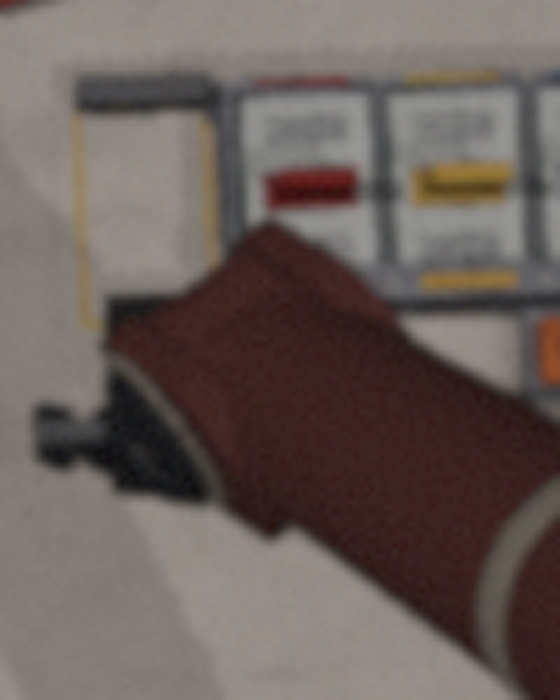

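Emit:
move_arm --pt "-0.01 0.0015 0 0 0 0" --pt "-0.012 0.0012 0 0 0 0" --pt "-0.01 0.001 0 0 0 0" --pt "-0.006 0 0 0 0 0" --pt "0 0 0 0 0 0" --pt "0 0 0 0 0 0"

```text
time: 43.4
ee_pos: [0.5662, 0.2124, 0.0055]
ee_rot: [-0.008, 1.0, -0.001, -0.001]
force: [-3.6, -1.0, 6.2]
finger_gap: 0.0492
```

```bash
python3 - <<'E'
from h import *
go([.567,.2118,.005],90.9)
s=snap("scene");crop(s,260,140,360,215,8,"c33")
s=snap("top");crop(s,310,160,410,285,5.6,"c33t")
E
```

```text
t 43.4 pos [0.5662 0.2124 0.0055] gap 0.0492 q7 0.99 F [-3.6 -1.   6.2]
 shift(cur tool) [-0.0008 -0.0006  0.0005] turn [-0.1  -0.17  0.02]  shift(after turn) [-0.0008 -0.0006  0.0005] rows: shift 1 turn 1
```

View pics/c33.png

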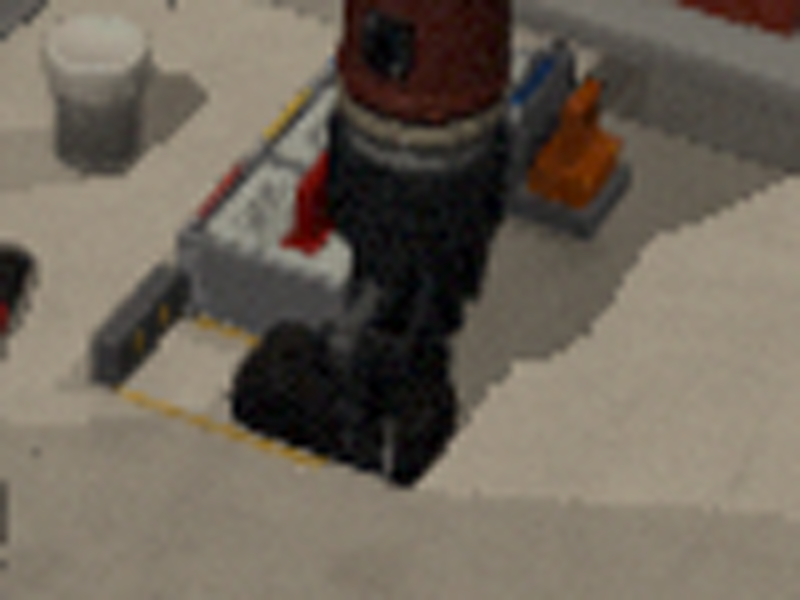

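View pics/c33t.png

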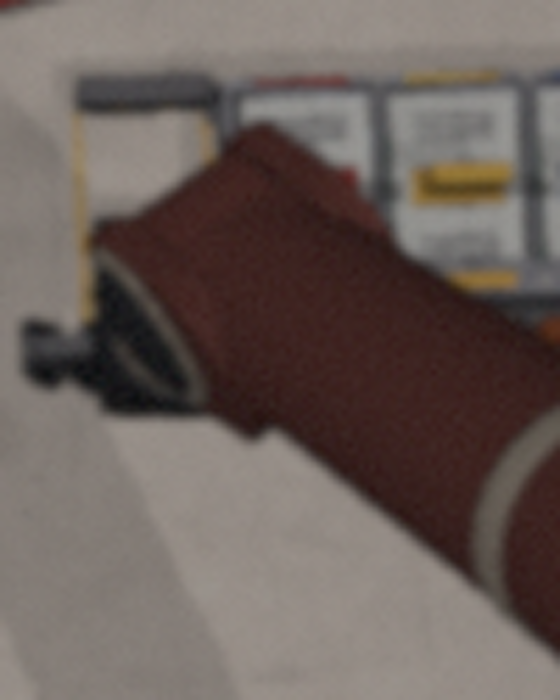

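Emit:
move_arm --pt "0 -0.0005 0 0 0 0" --pt "0 0 0 0 0 0"

```text
time: 43.75
ee_pos: [0.5662, 0.2125, 0.0055]
ee_rot: [-0.008, 1.0, -0.001, -0.001]
force: [-3.4, -0.4, 5.4]
finger_gap: 0.0497
```

Emit:
move_arm --pt "0 0 0 0 0 0" --pt "0 0 0 0 0 0" --pt "0 0 0 0 0 0" --pt "0 0 -0.02 0 0 0" --pt "0 0 -0.05 0 0 0" --pt "0 0 -0.02 0 0 0" --pt "0 0 0 0 0 0" --claw 72

```text
time: 44.62
ee_pos: [0.5698, 0.2128, 0.0979]
ee_rot: [-0.008, 1.0, 0.001, 0.003]
force: [-1.2, -0.0, 0.4]
finger_gap: 0.0614
```

Emit:
move_arm --pt "0.03 0 -0.02 0 0 0" --pt "0.05 0 -0.03 0 0 0" --pt "0.05 0 -0.03 0 0 0" --pt "0 0 0 0 0 0" --pt "0 0 0 0 0 0" --claw 25

```text
time: 45.25
ee_pos: [0.4385, 0.2097, 0.1743]
ee_rot: [-0.008, 1.0, -0.001, 0.0]
force: [1.1, -0.0, 0.5]
finger_gap: 0.0214
```

```bash
python3 - <<'E'
from h import *
go([.528,.2118,.006],90.9)
s=snap("scene");crop(s,260,140,360,215,8,"c34")
s=snap("top");crop(s,310,160,410,235,8,"c34t")
E
```

```text
t 45.25 pos [0.4385 0.2097 0.1743] gap 0.0214 q7 0.94 F [ 1.1 -0.   0.5]
 shift(cur tool) [-0.0894  0.0009  0.1684] turn [-0.07  0.04  0.  ]  shift(after turn) [-0.0895  0.0007  0.1683] rows: shift 3 turn 1
```

View pics/c34.png

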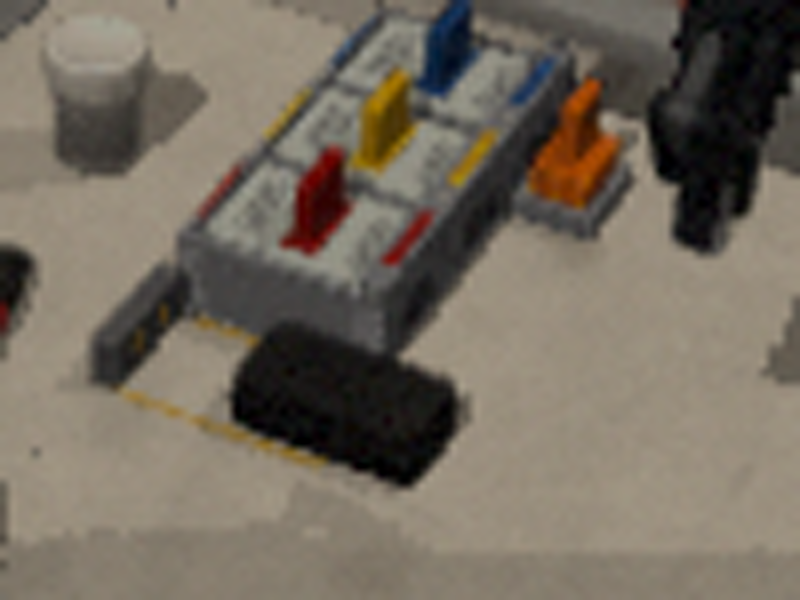

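View pics/c34t.png

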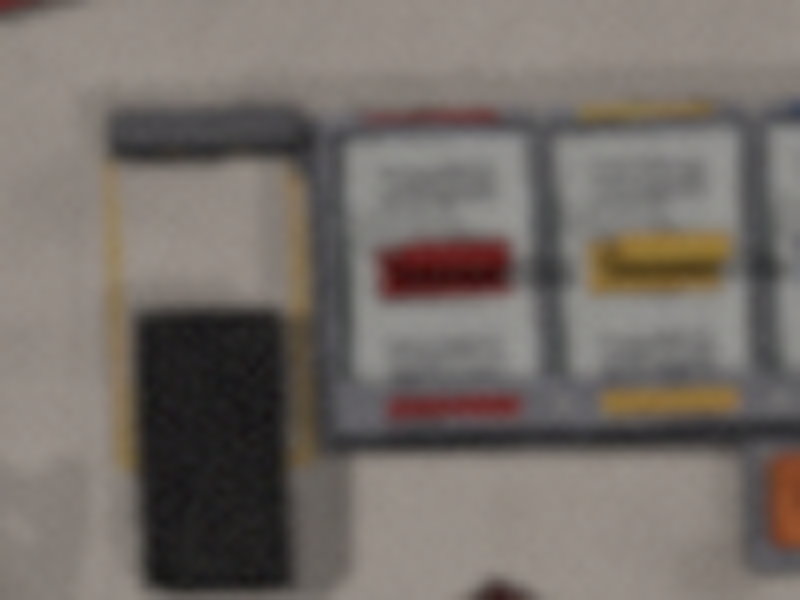

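```bash
cat > pk.py <<'E'
from h import *
def pk(s,c,x0,y0,f):
    p=np.array([ray(s,(x0+(u+.5)/f-.5,y0+(v+.5)/f-.5),.03)[:2] for u,v in c]); print("pack",p.mean(0).round(4),"box",bx(p.mean(0)),[np.degrees(np.arctan2(*(p[i]-p[i-1])[::-1])).round(1) for i in range(4)],[np.hypot(*(p[i]-p[i-1])).round(4) for i in range(4)])
E
python3 - <<'E'
from pk import *
s=snap("top")
pk(s,((137,311),(281,311),(291,585),(147,586)),310,160,8)
P=lambda u,v,z:ray(s,(310+(u+.5)/8-.5,160+(v+.5)/8-.5),z)[:2].round(4)
print("stop face",P(112,153,.028),P(305,148,.028)); print("outline z0 near",P(124,467,0),P(302,462,0),"far",P(111,162,0),P(292,162,0))
E
```

```text
pack [0.5901 0.2138] box [-0.0551  0.1447] [np.float64(0.7), np.float64(-90.7), np.float64(-179.6), np.float64(89.7)] [np.float64(0.0915), np.float64(0.0476), np.float64(0.0911), np.float64(0.0471)]
stop face [0.6899 0.2449] [0.6908 0.1806]
outline z0 near [0.5883 0.2409] [0.5893 0.1811] far [0.6929 0.2428] [0.6922 0.1814]
```

Emit:
move_arm --pt "-0.04 0.001 0.05 0 0 0" --pt "-0.035 0.001 0.05 0 0 0" --pt "-0.006 0 0.04 0 0 0" --pt "0 0 0.02 0 0 0" --pt "0 0 0.006 0 0 0" --pt "0 0 0 0 0 0"

```text
time: 46.15
ee_pos: [0.5184, 0.2131, 0.0095]
ee_rot: [-0.008, 1.0, -0.001, 0.0]
force: [-0.2, 0.5, 0.7]
finger_gap: 0.0214
```

```bash
python3 - <<'E'
from h import *
go([.5845,.2112,.008],90.9)
s=snap("scene");crop(s,260,140,360,215,8,"c35")
E
```

```text
t 46.15 pos [0.5184 0.2131 0.0095] gap 0.0214 q7 0.93 F [-0.2  0.5  0.7]
 shift(cur tool) [-0.0661 -0.0029  0.0015] turn [-0.06  0.    0.  ]  shift(after turn) [-0.0661 -0.0029  0.0015] rows: shift 2 turn 1
```

View pics/c35.png

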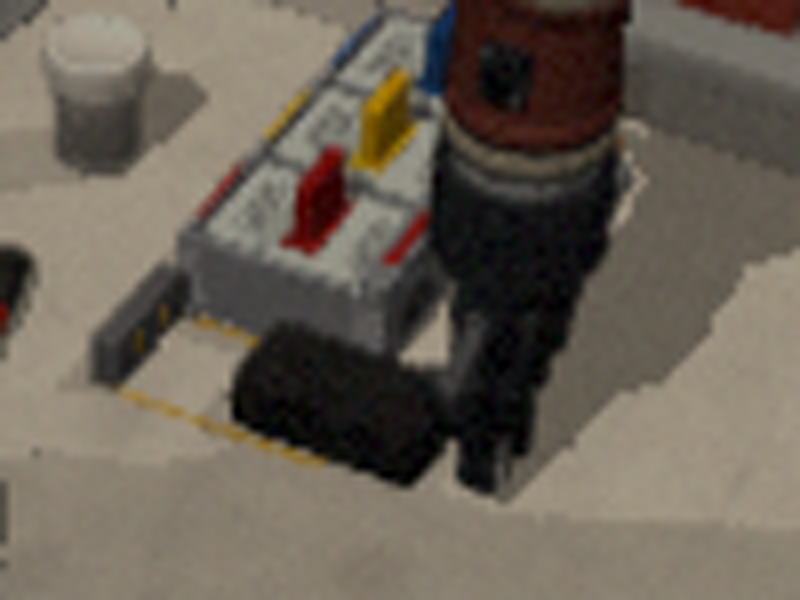

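Emit:
move_arm --pt "-0.008 0 0 0 0 0" --pt "-0.006 0 0 0 0 0" --pt "-0.006 -0.0003 0 0 0 0" --pt "-0.006 -0.0005 0 0 0 0" --pt "-0.006 -0.0005 0 0 0 0" --pt "-0.006 -0.0005 0 0 0 0" --pt "-0.006 -0.0005 0 0 0 0" --pt "-0.006 -0.0005 0 0 0 0" --pt "-0.004 -0.0002 0 0 0 0" --pt "0 0 0 0 0 0"

```text
time: 47.45
ee_pos: [0.5734, 0.2108, 0.0099]
ee_rot: [-0.008, 1.0, -0.0, 0.001]
force: [-0.2, -0.4, 0.3]
finger_gap: 0.0213
```

```bash
python3 - <<'E'
from h import *
go([.5845,.2112,.008],90.9)
s=snap("scene");crop(s,260,140,360,215,8,"c36")
s=snap("top");crop(s,310,160,410,235,8,"c36t")
E
```

```text
t 47.45 pos [0.5734 0.2108 0.0099] gap 0.0213 q7 0.99 F [-0.2 -0.4  0.3]
 shift(cur tool) [-0.0111  0.0002  0.0019] turn [-0.03  0.14 -0.01]  shift(after turn) [-0.0111  0.0002  0.0019] rows: shift 1 turn 1
```

View pics/c36.png

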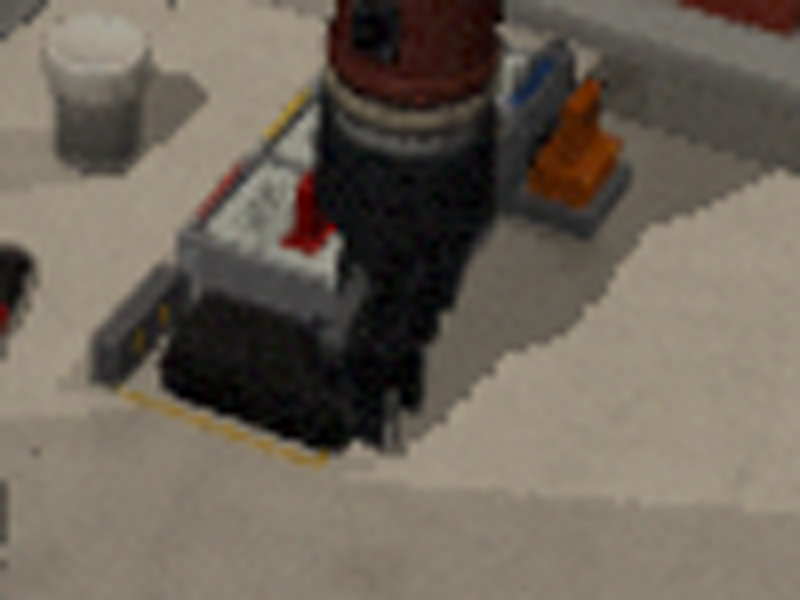

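View pics/c36t.png

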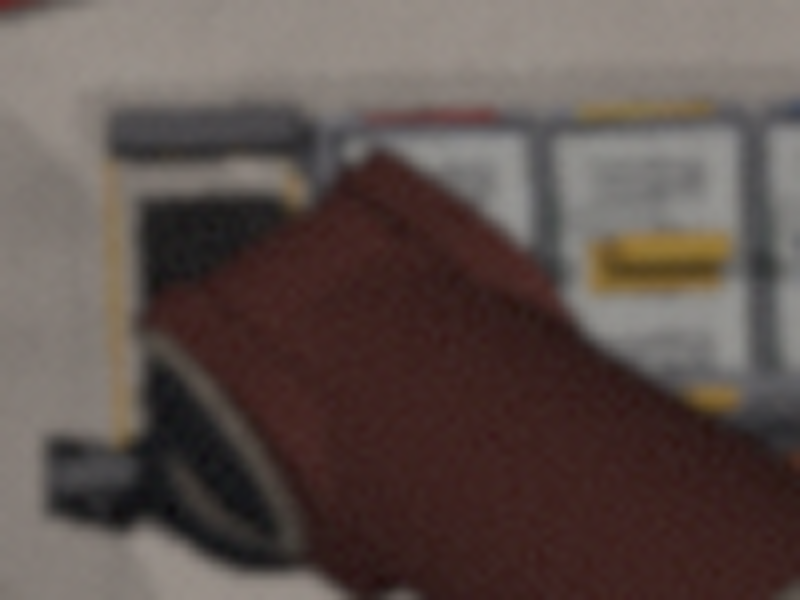

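Emit:
move_arm --pt "-0.005 0 0 0 0 0" --pt "-0.004 0 0 0 0 0" --pt "-0.003 0 0 0 0 0" --pt "0 0 0 0 0 0"

```text
time: 48.05
ee_pos: [0.5805, 0.2109, 0.0091]
ee_rot: [-0.008, 1.0, -0.001, -0.004]
force: [-7.5, -0.6, 2.6]
finger_gap: 0.0213
```

Emit:
move_arm --pt "-0.002 0 0 0 0 0" --pt "-0.001 0 0 0 0 0" --pt "0 0 0 0 0 0"

```text
time: 48.42
ee_pos: [0.5802, 0.2107, 0.0085]
ee_rot: [-0.007, 1.0, -0.002, -0.007]
force: [-11.0, 0.2, 3.9]
finger_gap: 0.0212
```

Emit:
move_arm --pt "0.02 0 0 0 0 0" --pt "0.03 0 -0.04 0 0 0" --pt "0.05 0 -0.06 0 0 0" --pt "0.05 0 -0.06 0 0 0" --pt "0 0 0 0 0 0" --pt "0 0 0 0 0 0"

```text
time: 49.18
ee_pos: [0.4586, 0.2091, 0.146]
ee_rot: [-0.008, 1.0, -0.0, 0.001]
force: [0.1, -1.1, -1.1]
finger_gap: 0.0212
```

```bash
python3 - <<'E'
from h import *
go([.5845,.2112,.008],90.9)
s=snap("scene");crop(s,260,140,360,215,8,"c37")
s=snap("top");crop(s,310,160,410,235,8,"c37t")
E
```

```text
t 49.17 pos [0.4586 0.2091 0.146 ] gap 0.0212 q7 0.94 F [ 0.1 -1.1 -1.1]
 shift(cur tool) [-0.1255  0.0003  0.1384] turn [-0.03  0.17 -0.02]  shift(after turn) [-1.259e-01  1.000e-04  1.380e-01] rows: shift 3 turn 1
```

View pics/c37.png

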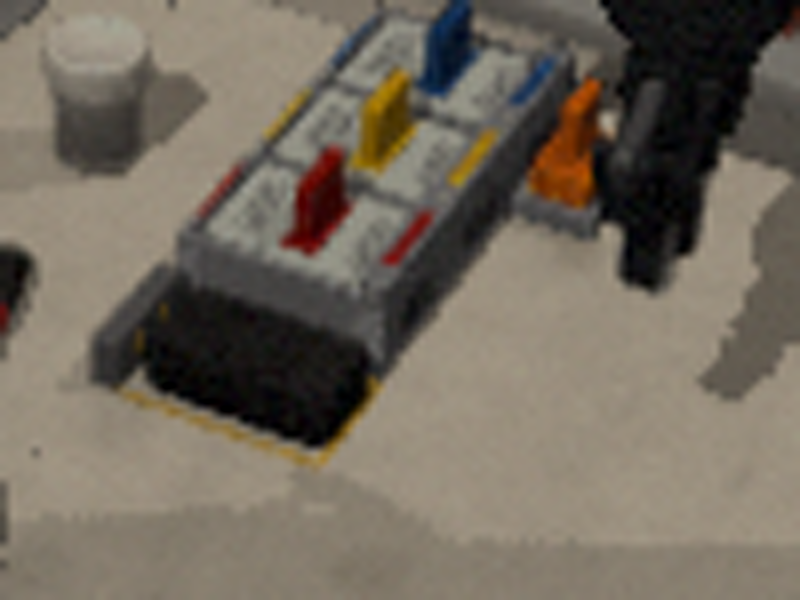

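View pics/c37t.png

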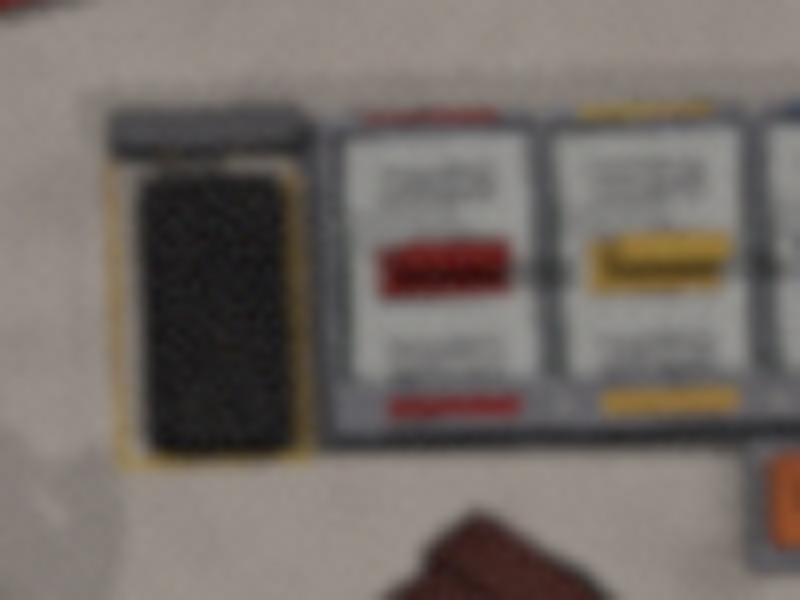

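```bash
python3 - <<'E'
from pk import *
s=snap("top")
pk(s,((142,176),(284,174),(295,450),(150,452)),310,160,8)
o=get_obs(); Rc=R.from_quat(o["ee_rot"]); Rt=Rc*R.from_rotvec([0,np.radians(-20),0]); print(Rt.as_matrix()[:,2])
D=np.array([.562,.2112,.010])-o["ee_pos"]; print(D, Rt.inv().apply(D), "fwd 10mm", Rt.inv().apply([.01,0.00016,0]))
E
```

```text
pack [0.6353 0.2114] box [-0.01    0.1416] [np.float64(0.2), np.float64(-89.8), np.float64(-179.4), np.float64(90.1)] [np.float64(0.0926), np.float64(0.0472), np.float64(0.0927), np.float64(0.0477)]
[ 0.34112553  0.0034122  -0.94001156]
[ 0.1041806   0.00248618 -0.13453309] [-0.05206101  0.00118539  0.16200981] fwd 10mm [-9.40133162e-03  1.32636185e-05  3.41180126e-03]
```

Emit:
move_arm --pt "0 0 0 0 -10 0" --pt "0 0 0 0 -10 0" --pt "-0.018 0.0005 0.05 0 0 0" --pt "-0.018 0.0005 0.055 0 0 0" --pt "-0.011 0.0002 0.04 0 0 0" --pt "-0.005 0 0.017 0 0 0" --pt "0 0 0 0 0 0" --pt "0 0 0 0 0 0"

```text
time: 50.32
ee_pos: [0.5607, 0.2112, 0.0113]
ee_rot: [-0.008, 0.985, 0.0, 0.171]
force: [-1.2, -0.0, -0.1]
finger_gap: 0.0216
```

```bash
python3 - <<'E'
from h import *
o=get_obs(); print(o["ee_pos"],o["force"],R.from_quat(o["ee_rot"]).as_matrix().round(3))
s=snap("scene");crop(s,260,140,360,215,8,"c38")
E
```

```text
[0.56066109 0.21121396 0.01129791] [-1.16272686 -0.03726351 -0.12784651] [[-0.942 -0.015  0.336]
 [-0.015  1.     0.003]
 [-0.336 -0.002 -0.942]]
```

View pics/c38.png

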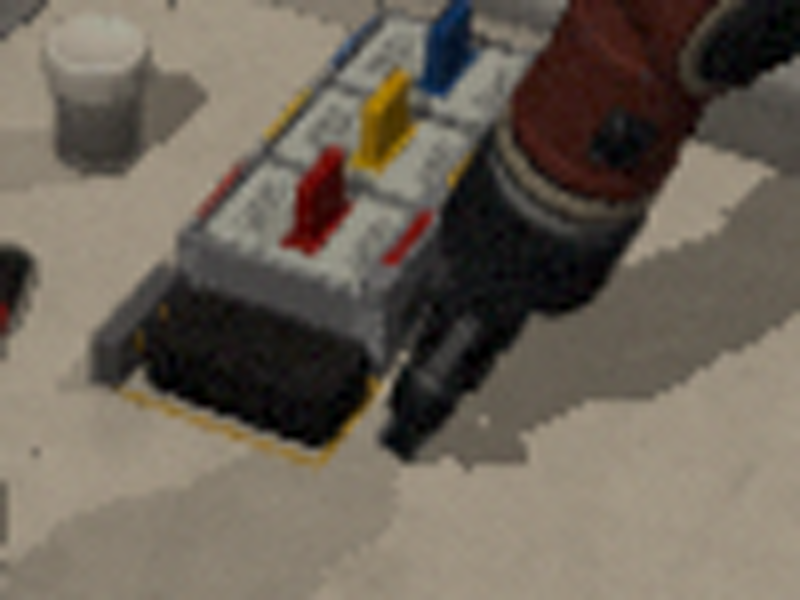

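Emit:
move_arm --pt "-0.0066 0 0.0024 0 0 0" --pt "-0.0056 0 0.002 0 0 0" --pt "-0.0038 0 0.0014 0 0 0" --pt "-0.0028 0 0.001 0 0 0" --pt "-0.0019 0 0.0007 0 0 0" --pt "-0.0019 0 0.0007 0 0 0" --pt "0 0 0 0 0 0"

```text
time: 51.25
ee_pos: [0.5846, 0.2114, 0.0101]
ee_rot: [-0.008, 0.985, -0.0, 0.17]
force: [-1.9, -0.2, -0.0]
finger_gap: 0.0214
```

Emit:
move_arm --pt "-0.0019 0 0.0007 0 0 0" --pt "-0.0019 0 0.0007 0 0 0" --pt "0 0 0 0 0 0"

```text
time: 51.62
ee_pos: [0.5896, 0.2115, 0.0103]
ee_rot: [-0.008, 0.985, -0.0, 0.171]
force: [-0.2, -0.1, 0.0]
finger_gap: 0.0214
```

Emit:
move_arm --pt "-0.0019 0 0.0007 0 0 0" --pt "-0.0019 0 0.0007 0 0 0" --pt "0 0 0 0 0 0"

```text
time: 52.0
ee_pos: [0.5902, 0.2115, 0.0097]
ee_rot: [-0.008, 0.986, -0.001, 0.168]
force: [-7.9, -0.1, 5.5]
finger_gap: 0.0215
```

```bash
python3 - <<'E'
from h import *
s=snap("scene");crop(s,260,140,360,215,8,"c39")
s=snap("top");crop(s,310,160,410,235,8,"c39t")
E
```

```text
(no output)
```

View pics/c39.png

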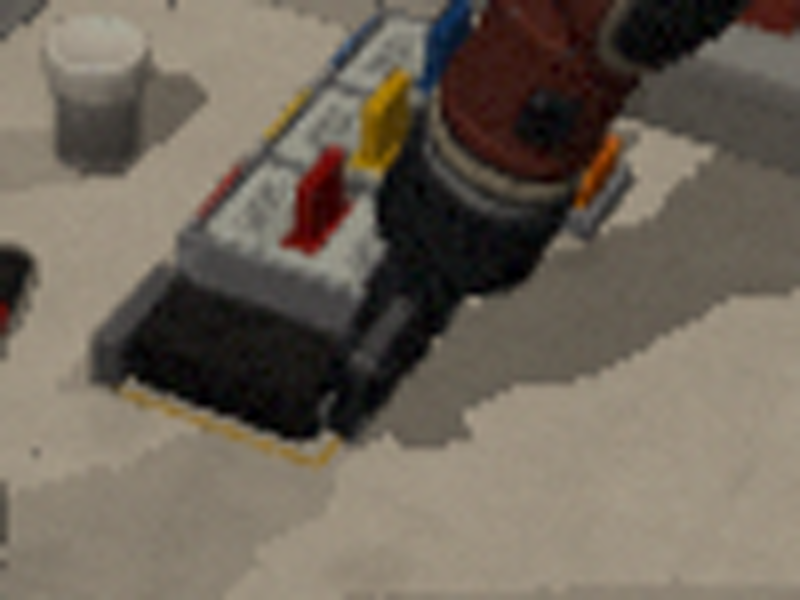

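View pics/c39t.png

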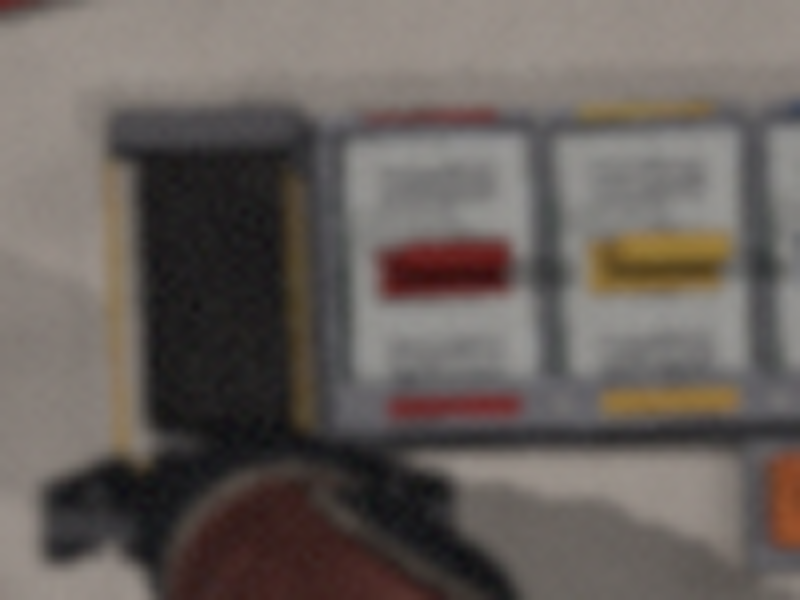

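Emit:
move_arm --pt "-0.0015 0 0.0005 0 0 0" --pt "0 0 0 0 0 0" --pt "0 0 0 0 0 0"

```text
time: 52.48
ee_pos: [0.5902, 0.2115, 0.0094]
ee_rot: [-0.008, 0.986, -0.001, 0.167]
force: [-10.8, -0.4, 8.6]
finger_gap: 0.0213
```

Emit:
move_arm --pt "0.01 0 -0.0036 0 0 0" --pt "0.03 0 -0.02 0 0 0" --pt "0.04 0 -0.06 0 0 0" --pt "0.03 0 -0.06 0 10 0" --pt "0.05 0 -0.06 0 10 0" --pt "0 0 0 0 0 0" --pt "0 0 0 0 0 0" --pt "0 0 0 0 0 0"

```text
time: 53.48
ee_pos: [0.4332, 0.2088, 0.101]
ee_rot: [-0.0, 0.999, -0.002, 0.045]
force: [-0.3, -0.6, 0.3]
finger_gap: 0.0212
```

```bash
python3 - <<'E'
from h import *
s=snap("scene","sc40");crop(s,260,120,360,195,8,"c40")
s=snap("top","top40");crop(s,310,160,410,235,8,"c40t")
E
```

```text
(no output)
```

View pics/c40.png

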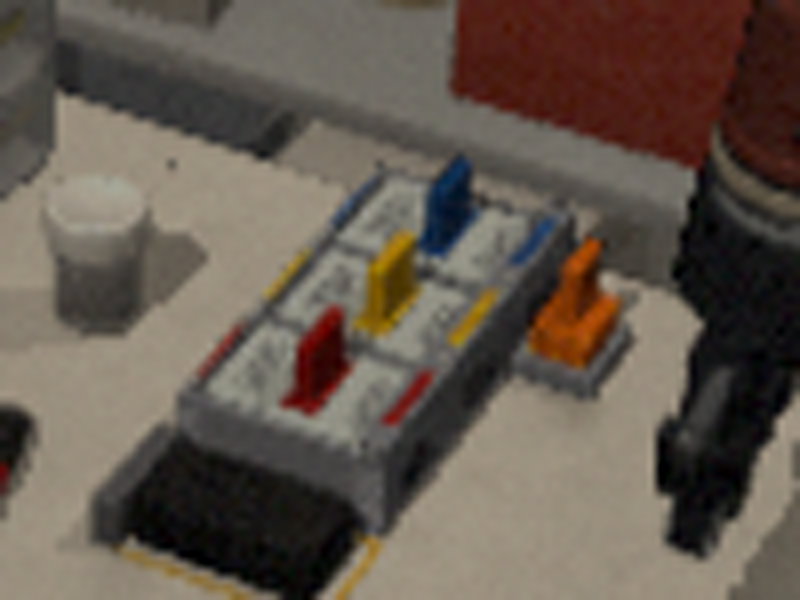

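View pics/c40t.png

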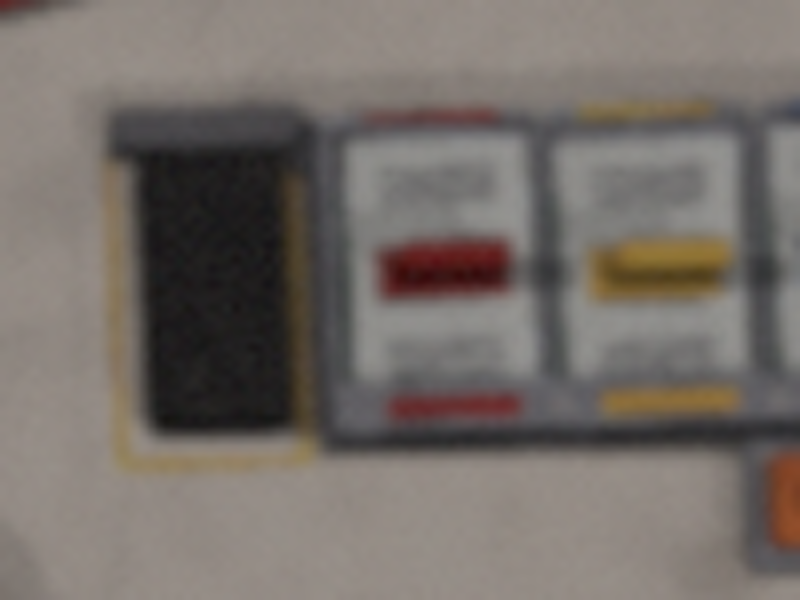

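View pics/top40.png

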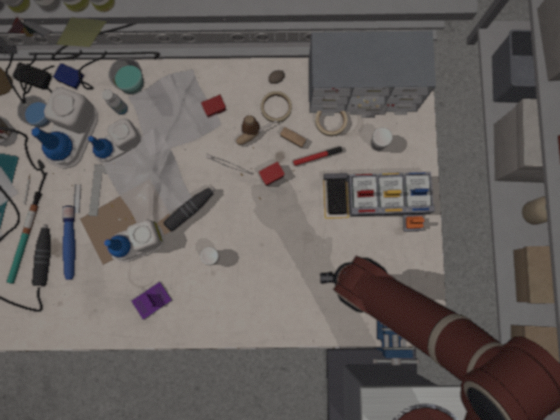

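```bash
python3 - <<'E'
from pk import *
s=snap("top"); pk(s,((140,154),(284,150),(296,431),(150,434)),310,160,8)
print(close_job())
E
```

```text
pack [0.6422 0.2113] box [-0.003   0.1413] [np.float64(0.6), np.float64(-89.0), np.float64(-179.3), np.float64(90.5)] [np.float64(0.0941), np.float64(0.0479), np.float64(0.0945), np.float64(0.0481)]
the job is handed in; nothing more can be done
None
```

I finished the job and handed it in at about 53 s of the 210 s allowed; no verdict was reported.

- **Cap:** The orange cap went over the stud with no sideways resistance. I pressed it down until it stood on the block (about 3 N).
- **Panels:** All three panels were there. Each was hooked under the lip at about 15° and lowered onto its seats in the bay of its colour. The seat contact read about 6 N each time, and the last pictures show all three flat between the walls.
- **Pack:** Once the cap and panels were on, I gripped the pack at 20 N and slid it along the bench, then pushed it from behind with the fingertips.
    - **Setback:** the first push stalled about 6 mm short, probably because the gripper touched the box's near wall (about 11 N). I repeated it with the tool tilted back 20° and stopped at about 11 N against the stop bar.
- **Last check of the pack:** The picture shows no gap at the stop. The pack is square to within about 1°, and its centre measured (0.642, 0.211) m against about (0.643, 0.212) m for the dock.
- **Bystanders:** The tin and both jars show at the same pixels as at the start. I left the purple look-alike alone and saw no knock to any part.
- **Disagreements:** The two cameras, and the camera against the arm's own reading, differed by 1 to 2 mm, within the play of the fits.

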